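# Nest the flipped spacer channel over the two steel ones

### The job

Pack away the blue steriliser spacer channel: turn it over so that its open side faces down, and nest it centrally over the two steel channels lying open side up in the green tray, one of its legs down inside each of them, seated level with the ends lined up. Do not drop it, leave the steel channels where they lie, leave the other things on the bench alone, and let go.

Things in the scene. Friction and masses are not known exactly. Their poses are not given: they have to be found in the camera images.
- blue_channel_centre (a point): blue anodised aluminium U-channel, 100 mm long, 68 mm wide, 44 mm high, walls 4 mm thick, about 0.16 kg; one flat web with two parallel legs along its long sides, both ends open. The point is the centre of its outer envelope (22 mm above the web's outer face). Its x axis runs along the length, y across the width, z from the web towards the open side. It starts on the bench with the open side up (z up). It stands safely on an end while the grip is changed
- near_channel_centre (a point): steel U-channel of exactly the same size and axes, about 0.42 kg, loose, lying open side up in the green tray at the tray's +y side, which is turned towards the robot. Inside between its legs it is 60 mm wide. The point is the centre of its envelope, 22 mm above its underside
- far_channel_centre (a point): the same steel U-channel, lying parallel to the near one at the tray's -y side, farther from the robot, open side up, with a gap of 2 to 8 mm between the two. When the blue channel is nested over both, its centre is midway between the two steel centres and 4 mm higher (its legs stand on their webs, its web lies on their two inner legs); outside each blue leg about 30 mm of free trough is then left for a finger
- tray: fixed green tray, 132 x 168 mm outside, floor 4 mm thick, rim 10 mm high and 4 mm thick; the origin is under its centre on the bench, x along the channels, y across them, z up
- bur_box: bystander: small closed box, 75 x 45 x 34 mm, blue base and black lid, origin under its centre
- cup: bystander: purple plastic cup standing mouth down, 68 mm across at the rim and 72 mm high, origin at the centre of its underside
- bottle: bystander: amber bottle with white cap, 44 mm across, 100 mm high, origin under its centre
There are look-alikes about, which are no part of the job. What is shaped like the part that bears near_channel_centre but yellow is not meant.

How it is judged:
By the outcome, as a careful person would: the job done as asked, in the order asked, and still so for the second after the job is handed in, with the robot touching nothing.
It also fails if it takes over 72 s, if anything falls off the work surface, if the arm or the gripper's body presses on something with over 40 N, if the wrist force passes 120 N, or if a joint passes its speed limit or range.

### The arm

A 6-joint arm with a two-finger parallel gripper is mounted at the origin on the work surface. World frame = base frame: x ahead of the robot, y to its left, z up, the work surface at z = 0. Lengths are in mm, angles in rad, forces in N, time in s.
With the tool pointing down it reaches from about 275 to 1000 mm from the base axis. Payload 8.4 kg.
Tool frame: the origin (TCP) lies at the very end of the fingers, on their centre line; the grasp point (between the pads) lies 19 mm behind it; z points along the fingers, y is the direction in which the jaws open and shut (so a half turn about z gives the same grasp; the last joint's range is limited). The gripper opens to 85 mm and grips with 20 to 120 N. Pads are 22 mm wide; open, the fingers measure 114 mm over their backs; the gripper's body (76 mm by 85 mm) begins 54 mm behind the grasp point. The pads swing forward as they close: fully open they stand 13 mm farther back than shut.
Start: joints at [-1.13, 0.353, 1.633, -0, 1.155, -0.002], TCP at [267.793, -564.725, 231.281] pointing down, gripper open.
Joint ranges: [-2.63, 2.63], [-0.92, 2.1], [0.06, 2.66], [-1.3, 4.44], [0, 2.69], [-3.02, 3.02]. Speed limits (rad/s): [2.22, 2.22, 2.79, 3.14, 3.14, 3.14].

### API

Orientations are given as [roll, pitch, yaw] about the fixed x, y, z axes, in that order (R = Rz(yaw) Ry(pitch) Rx(roll)).
In Python, from rig import r gives the robot as it stands.
- The arm moves only by the tool jog_arm, never from a script. Its argument "moves" is a list of rows, each an object with "grip": the gripper command: -1 is fully open, 1 is shut, values between are in proportion; "translation": the shift along the tool's x, y, z in m, a list of three; "twist": the turn, a rotation vector about the tool's x, y, z in rad, a list of three. In form: [{"grip": grip, "translation": [dx, dy, dz], "twist": [ax, ay, az]}, ...]. A call has 1 to 10 rows; each row shifts and turns the commanded pose from where the row before left it, along the tool's axes as they then stand; what a row does not reach is not made up. A row lasts 1/12 s, in which the tool goes at most 41.7 mm and 7.16 degrees, less where a joint would pass 70% of its speed; a pose out of reach is approached as far as the arm can. A call with a gripper value outside its range is refused whole. The fingers move at their own pace and stop on an object; "squeeze" is the grip in N (left out, the last holds). Time passes only in rows, so rows that do not move let the fingers close. It gives the time, the measured TCP pose, the force and the opening at its end, in the units of the state.
- r.sense(): the state, without advancing time (a new reading comes with each control period).
- r.grab_frame(name): name is "scene" or "top"; returns (picture, depth): 384x512x3 uint8, red, green, blue; 384x512 float32, mm along the optical axis (not along the pixel's ray), 0 where there is no reading.
- r.calibration(name): a dict with "fx", "fy", "cx", "cy" (pixels), "k1" (the pictures are not rectified: a ray, as slopes to the right and down, at radius r is drawn at 1 + k1 r^2 times it, then the intrinsics apply), "R" (3x3) and "t" (3): a world point X has camera coordinates R X + t. Camera axes: x right, y down, z forward; pixel columns grow to the right and rows downward; lengths in mm; the calibration is good to about 2 mm. A picture is of the moment at which its call begins. calibration takes no time and is no camera call.
- r.sign_off(): hands the job in, once; it reports no verdict.
The state is a dict: "clock": time; "qpos": joint angles; "qvel": joint speeds; "joint_efforts": joint torques, N m; "eef_pos": TCP position; "tcp_rot": TCP orientation; "contact_force": force on the tool from outside, world axes, zero at the start; "wrist_torque": the same for the moment, N m; "opening": opening from 0.0 (shut) to 1.0 (fully open).
Only numpy, scipy, OpenCV 4.12 (cv2) and the standard library are available. Lean on these libraries where they do the work, as an engineer would, in place of code of your own. Each camera call takes 0.05 s, during which the arm holds its last target.

## Working session

There is one attempt and no reset: what is moved stays moved. The work goes in short steps, Python scripts to look and compute and a tool call to move; the robot and the scene stay as the last step left them, time stands still between calls to the robot, and variables do not carry over. Pictures are saved under pics/ and viewed, and the job is handed in when it is done.

Besides the shell and the picture viewer there is one more tool, called after ">>>" by a JSON object that holds its "api" and its "payload". jog_arm: Moves the arm, as the interface text tells. Its arguments: {"type":"object","properties":{"moves":{"type":"array"},"squeeze":{"type":"number"}},"required":["moves"]}

```bash
mkdir -p pics; ls; python3 - <<'E'
from rig import r
import cv2,numpy as np
for n in ("scene","top"):
    p,d=r.grab_frame(n); np.savez(f"pics/{n}0.npz",p=p,d=d)
    cv2.imwrite(f"pics/{n}0.png",cv2.resize(p[:,:,::-1],(800,600)))
    c=r.calibration(n); print(n,{k:(np.round(v,3).tolist()) for k,v in c.items()})
print(r.sense())
E
```

```text
pics
scene {'fx': 367.748, 'fy': 367.748, 'cx': 256.895, 'cy': 196.042, 'k1': 0.0, 'R': [[0.871, 0.491, 0.015], [0.378, -0.651, -0.659], [-0.314, 0.579, -0.752]], 't': [-495.553, -189.076, 953.173]}
top {'fx': 473.363, 'fy': 473.363, 'cx': 252.781, 'cy': 181.942, 'k1': -0.017, 'R': [[-0.017, -1.0, 0.014], [-0.993, 0.015, -0.115], [0.115, -0.016, -0.993]], 't': [-18.107, 550.702, 984.459]}
{'clock': 0.1, 'qpos': array([-1.13038784e+00,  3.53579122e-01,  1.63407942e+00, -3.48051044e-05,
        1.15516642e+00, -2.40524884e-03]), 'qvel': array([-0.00022779,  0.00030938, -0.00193853, -0.00162711, -0.00085086,
        0.00065329]), 'joint_efforts': array([ 1.08016211e-03, -6.06358194e+01, -3.42819428e+01,  1.28110514e-04,
        3.96482093e-03, -5.42908353e-06]), 'eef_pos': array([ 267.60703937, -564.33769152,  230.62818521]), 'tcp_rot': array([-3.14036027e+00,  2.88604395e-05,  4.42827831e-01]), 'contact_force': array([-0.34377341, -0.045407  ,  0.03004399]), 'wrist_torque': array([0.05161368, 0.02607529, 0.02378921]), 'opening': 0.9977833241787862}
```

View pics/scene0.png

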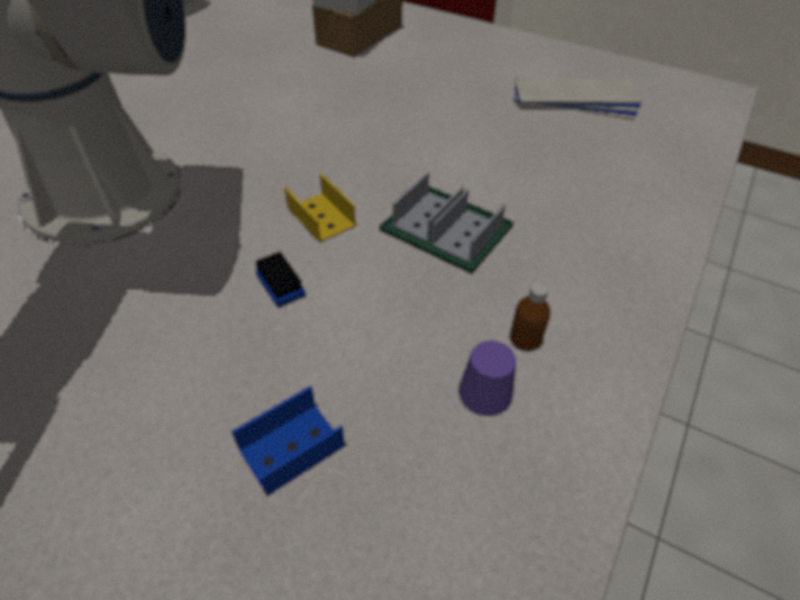

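View pics/top0.png

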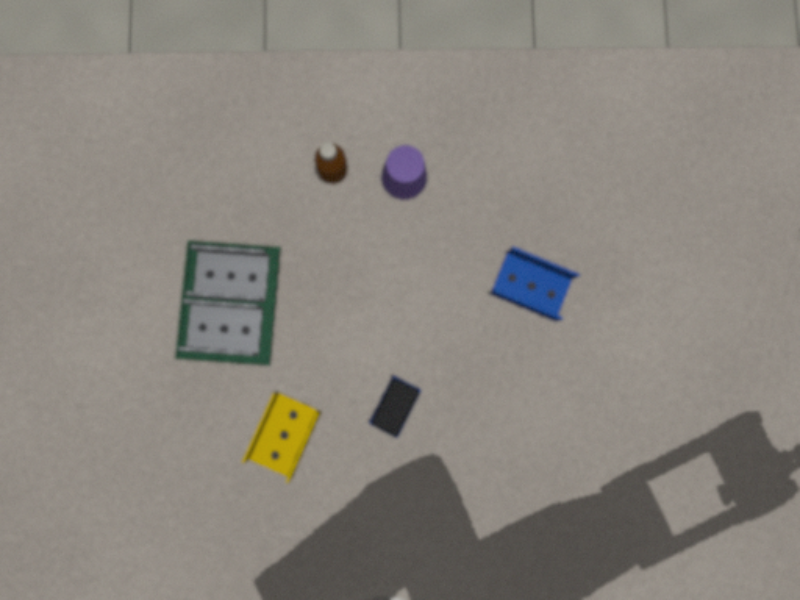

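The top view shows three channel-like things: the blue channel at about (535,285), two grey steel channels in the green tray at (228,300), and a yellow look-alike at (283,435). The steel pair in the tray fits the description and the yellow one is not meant. The bystanders are the bur box (395,405), the cup (405,170) and the bottle (331,162).

```bash
cat > h.py <<'E'
import numpy as np,cv2
from rig import r
def load(n,tag):
    z=np.load(f"pics/{n}{tag}.npz"); return z['p'],z['d']
def snap(n,tag):
    p,d=r.grab_frame(n); np.savez(f"pics/{n}{tag}.npz",p=p,d=d); return p,d
def slopes(c,uv):
    uv=np.asarray(uv,float).reshape(-1,1,2)
    K=np.array([[c['fx'],0,c['cx']],[0,c['fy'],c['cy']],[0,0,1]])
    return cv2.undistortPoints(uv,K,np.array([c['k1'],0,0,0.])).reshape(-1,2)
def plane(n,uv,z):
    c=r.calibration(n);R=np.array(c['R']);t=np.array(c['t'])
    s=slopes(c,uv);d=np.c_[s,np.ones(len(s))]@R; o=-R.T@t
    return o+d*((z-o[2])/d[:,2])[:,None]
def cloud(n,d,m):
    c=r.calibration(n);R=np.array(c['R']);t=np.array(c['t'])
    v,u=np.nonzero(m&(d>0)); s=slopes(c,np.c_[u,v]); 
    P=np.c_[s,np.ones(len(s))]*d[v,u][:,None]
    return (P-t)@R,np.c_[u,v]
def masks(p):
    h=cv2.cvtColor(p,cv2.COLOR_RGB2HSV).astype(int);H,S,V=h[...,0],h[...,1],h[...,2]
    return dict(blue=(H>100)&(H<122)&(S>130),green=(H>60)&(H<95)&(S>70),yellow=(H>18)&(H<35)&(S>130),purple=(H>122)&(H<150)&(S>60))
E
python3 - <<'E'
from h import *
for n in("top","scene"):
    p,d=load(n,0)
    for k,m in masks(p).items():
        N,l,st,ce=cv2.connectedComponentsWithStats(m.astype(np.uint8))
        for i in range(1,N):
            if st[i,4]>80:
                P,_=cloud(n,d,l==i)
                print(n,k,st[i],ce[i].round(1),"n",len(P),"med",np.median(P,0).round(1),"zp",np.percentile(P[:,2],[2,25,50,75,98]).round(1))
p,d=load("top",0)
def crop(p,x,y,w,h,s,f): cv2.imwrite(f,cv2.resize(p[y:y+h,x:x+w,::-1],None,fx=s,fy=s,interpolation=cv2.INTER_CUBIC))
crop(p,300,145,80,70,8,"pics/cb.png"); crop(p,105,145,85,95,6,"pics/ct.png")
E
```

```text
top blue [ 316  159   53   45 1344] [340.8 180.8] n 1342 med [ 553.6 -220.8    5.5] zp [ 0.9  3.8  5.5  9.5 45.7]
top green [118 159   8  27 135] [121.3 172.5] n 135 med [579.5 262.5   4.2] zp [0.8 2.7 4.2 5.7 8.2]
top green [113 159  66  74 622] [162.1 206. ] n 619 med [489.7 154.9   4.9] zp [ 0.5  3.3  4.9  7.9 12.2]
top green [114 195   7  26 109] [117.1 207.6] n 108 med [501.9 270.7   4.2] zp [0.6 2.8 4.2 5.7 9.4]
top yellow [ 155  252   50   56 1502] [180.2 277.9] n 1499 med [348.1 132.7   4.5] zp [ 0.6  3.2  4.5  6.7 45.7]
top purple [245  93  27  34 724] [258.5 110. ] n 722 med [698.6 -41.5  71.1] zp [11.5 47.6 71.1 73.  75.9]
scene blue [165 171  30  25 181] [179.2 186.3] n 180 med [409.1 -44.4  15.9] zp [ 7.6 14.  15.9 22.8 33.2]
scene blue [ 149  248   71   68 2472] [183.2 281.6] n 2461 med [ 539.5 -220.9   11.8] zp [ 2.4  4.3 11.8 31.4 44.6]
scene green [244 140  83  34 429] [286.  156.3] n 428 med [566.6 156.1   5.1] zp [ 1.6  3.6  5.1  9.1 11.3]
scene yellow [183 112  44  42 934] [207. 135.] n 934 med [357.1 136.2   8.2] zp [ 2.   3.8  8.2 29.8 44.2]
scene purple [ 294  218   36   48 1314] [312.5 242. ] n 1308 med [713.7 -60.6  61.2] zp [ 7.8 33.5 61.2 72.2 73.9]
```

```bash
python3 -c "
import cv2,numpy as np
a=cv2.imread('pics/cb.png');b=cv2.imread('pics/ct.png')
b=cv2.resize(b,None,fx=.9,fy=.9)
a=cv2.resize(a,None,fx=.5,fy=.5)
H=max(a.shape[0],b.shape[0]);f=lambda i:cv2.copyMakeBorder(i,0,H-i.shape[0],0,0,cv2.BORDER_CONSTANT)
cv2.imwrite('pics/cc.png',np.hstack([f(a),f(b)]))"
```

```text
(no output)
```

View pics/cc.png

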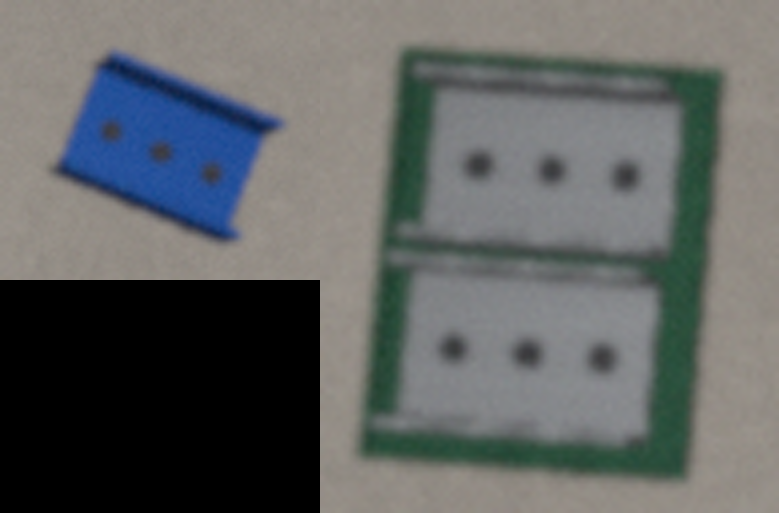

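The left crop shows the blue channel, open side up, with web holes. The right crop shows the two steel channels in the tray with a narrow gap between them. Next I'll measure hole centres, leg tops and web edges.

```bash
cat > meas.py <<'E'
from h import *
def holes(n,p,box,zp):
    x,y,w,h=box; g=cv2.cvtColor(p,cv2.COLOR_RGB2GRAY)[y:y+h,x:x+w]
    if True:
        g2=cv2.resize(g,None,fx=4,fy=4,interpolation=cv2.INTER_CUBIC)
        par=cv2.SimpleBlobDetector_Params();par.minThreshold=20;par.maxThreshold=200;par.thresholdStep=4
        par.minArea=60;par.maxArea=700;par.filterByConvexity=False;par.filterByInertia=True;par.minInertiaRatio=.3;par.filterByCircularity=True;par.minCircularity=.6;par.minRepeatability=3;par.minDistBetweenBlobs=10
        k=cv2.SimpleBlobDetector_create(par).detect(g2)
        uv=np.array([[(q.pt[0]+.5)/4-.5+x,(q.pt[1]+.5)/4-.5+y] for q in k])
    return uv,(plane(n,uv,zp) if len(uv) else [])
E
python3 - <<'E'
from meas import *
for n,bx in(("top",dict(blue=(312,155,62,53),steel=(112,150,72,86))),("scene",dict(blue=(145,244,80,75),steel=(240,108,95,70)))):
    p,d=load(n,0)
    for k,b in bx.items():
        uv,X=holes(n,p,b,4 if k=='blue' else 8)
        for a,c in zip(uv,X): print(n,k,a.round(1),c.round(1))
# leg tops via depth
p,d=load("top",0);
for k,b,zl in(("blue",(306,150,74,62),(36,50)),("steel",(108,148,80,92),(42,54))):
  for n,bb in(("top",b),("scene",(135,235,100,90) if k=='blue' else (235,100,105,80))):
    p,d=load(n,0); m=np.zeros(d.shape,bool);x,y,w,h=bb;m[y:y+h,x:x+w]=1
    P,_=cloud(n,d,m);Q=P[(P[:,2]>zl[0])&(P[:,2]<zl[1])]
    rect=cv2.minAreaRect(Q[:,:2].astype(np.float32)); print(k,n,len(Q),np.round(rect[0],1),np.round(rect[1],1),round(rect[2],1))
E
```

```text
top blue [327.3 177.3] [ 561.5 -192.4    4. ]
top steel [143.  210.1] [495.  213.1   8. ]
top steel [129.2 209.1] [497.7 243.    8. ]
top steel [161.2 177.2] [566.6 173.9   8. ]
top steel [147.4 176.1] [569.5 204.    8. ]
top steel [133.9 175.1] [572.1 233.7   8. ]
top steel [156.8 210.9] [492.7 183.    8. ]
scene steel [292.3 156.2] [566.3 175.1   8. ]
scene steel [298.6 149.3] [568.8 205.1   8. ]
scene steel [266.4 143.6] [491.8 183.9   8. ]
scene steel [304.8 142.7] [571.6 234.9   8. ]
scene steel [273.2 137.2] [494.7 213.9   8. ]
scene steel [279.6 130.9] [497.3 243.9   8. ]
blue top 230 [ 550.2 -219.2] [99.3 68.4] 66.2
blue scene 515 [ 549.2 -220.6] [99.5 69.3] 66.1
steel top 399 [533.4 208.2] [102.3 143.2] 85.1
steel scene 321 [532.  207.5] [102.6 145.2] 84.2
```

```bash
cat > plan.py <<'E'
from h import *
from scipy.spatial.transform import Rotation as Ro
def Rt(az,tau):  # tool x at azimuth az (deg) when down; tilted tau deg toward it
    a=np.radians(az); x=np.array([np.cos(a),np.sin(a),0]); z=np.array([0,0,-1.]); y=np.cross(z,x)
    return Ro.from_matrix(np.c_[x,y,z])*Ro.from_euler('y',tau,degrees=True)
def cur():
    s=r.sense(); return Ro.from_euler('xyz',s['tcp_rot']),np.array(s['eef_pos']),s
def plan(Rg,pg):
    R,p,s=cur(); w=(R.inv()*Rg).as_rotvec(); dt=Rg.inv().apply(np.array(pg)-p)
    print("t",round(s['clock'],2),"open",round(s['opening'],3),"p",p.round(1),"F",s['contact_force'].round(1),"q",s['qpos'].round(2))
    print("twist",w.round(4),"deg",np.degrees(np.linalg.norm(w)).round(2),"rows>=",np.linalg.norm(np.degrees(w))/7.16)
    print("then trans (final tool axes) mm",dt.round(1),"rows>=",np.linalg.norm(dt)/41.7,"| if before rot (cur axes):",R.inv().apply(np.array(pg)-p).round(1))
BL=np.array([549.7,-219.9]);BA=66.2
ST=np.array([532.2,208.7]);SA=85.0
E
python3 - <<'E'
from plan import *
R=Rt(BA,-30); d=R.apply([0,0,1]); print(d)
g=np.array([*BL,26]); plan(R,g-d*100)
c=plane("top",[[340.2,183]],4); print(c)
E
```

```text
[-0.20177265 -0.45747983 -0.8660254 ]
t 0.1 open 0.998 p [ 267.6 -564.3  230.6] F [-0.3 -0.   0. ] q [-1.13  0.35  1.63 -0.    1.16 -0.  ]
twist [-0.1876 -0.5015 -0.6956] deg 50.3 rows>= 7.0246689868720305
then trans (final tool axes) mm [ 473.8  119.1 -137.3] rows>= 12.169931902618485 | if before rot (cur axes): [ 440.3 -222.9  118.3]
[[ 548.37496778 -220.67150843    4.        ]]
```

>>> {"api": "jog_arm", "payload": {"moves": [{"grip":-1,"translation":[0.03,0,0],"twist":[-0.021,-0.056,-0.077]},{"grip":-1,"translation":[0.03,0,0],"twist":[-0.021,-0.056,-0.077]},{"grip":-1,"translation":[0.03,0,0],"twist":[-0.021,-0.056,-0.077]},{"grip":-1,"translation":[0.03,0,0],"twist":[-0.021,-0.056,-0.077]},{"grip":-1,"translation":[0.03,0,0],"twist":[-0.021,-0.056,-0.077]},{"grip":-1,"translation":[0.03,0,0],"twist":[-0.021,-0.056,-0.077]},{"grip":-1,"translation":[0.03,0,0],"twist":[-0.021,-0.056,-0.077]},{"grip":-1,"translation":[0.03,0,0],"twist":[-0.021,-0.056,-0.077]},{"grip":-1,"translation":[0.03,0,0],"twist":[-0.02,-0.054,-0.08]},{"grip":-1,"translation":[0,0,0],"twist":[0,0,0]}], "squeeze": 60}}

```text
clock: 0.93
eef_pos: [456.4, -387.1, 165.6]
tcp_rot: [-3.134, 0.526, 1.169]
contact_force: [-0.3, 0.7, -1.0]
opening: 0.998
```

```bash
sed -i 's/BL=.*/BL=np.array([549.2,-220.2]);BA=66.2/' plan.py; cat > p1.py <<'E'
from plan import *
import sys
b=float(sys.argv[1]); R=Rt(BA,-30); d=R.apply([0,0,1]); plan(R,np.array([*BL,26])-d*b)
E
python3 p1.py 80
```

```text
t 0.93 open 0.998 p [ 456.4 -387.1  165.6] F [-0.3  0.7 -1. ] q [-0.41  0.41  1.84 -0.64  1.    0.37]
twist [-0.001   0.0024  0.0114] deg 0.67 rows>= 0.09340187581488024
then trans (final tool axes) mm [234.5  17.5 -54.2] rows>= 5.78722911358647 | if before rot (cur axes): [234.2  20.2 -54.8]
```

>>> {"api": "jog_arm", "payload": {"moves": [{"grip":-1,"translation":[0.03,0.002,-0.01],"twist":[0,0,0.011]},{"grip":-1,"translation":[0.03,0.002,-0.01],"twist":[0,0.002,0]},{"grip":-1,"translation":[0.03,0.002,-0.01],"twist":[0,0,0]},{"grip":-1,"translation":[0.03,0.002,-0.01],"twist":[0,0,0]},{"grip":-1,"translation":[0.03,0.002,-0.014],"twist":[0,0,0]},{"grip":-1,"translation":[0.03,0.002,0],"twist":[0,0,0]},{"grip":-1,"translation":[0.03,0.003,0],"twist":[0,0,0]},{"grip":-1,"translation":[0.0245,0.0025,0],"twist":[0,0,0]},{"grip":-1,"translation":[0,0,0],"twist":[0,0,0]}]}}

```text
clock: 1.68
eef_pos: [567.2, -187.4, 96.4]
tcp_rot: [3.138, 0.522, 1.146]
contact_force: [-1.5, 0.5, -0.1]
opening: 1.004
```

```bash
python3 p1.py 0; python3 - <<'E'
from plan import *
for n in("scene","top"):
    p,d=snap(n,1); print(n)
    cv2.imwrite(f"pics/{n}1.png",cv2.resize(p[:,:,::-1],(800,600)))
E
```

```text
t 1.68 open 1.004 p [ 567.2 -187.4   96.4] F [-1.5  0.5 -0.1] q [-0.05  0.58  1.73 -0.55  1.1   0.69]
twist [-0.0012 -0.0015 -0.0082] deg 0.48 rows>= 0.06766653452767746
then trans (final tool axes) mm [ 2.9 -3.2 79.6] rows>= 1.911364793474186 | if before rot (cur axes): [ 2.7 -3.1 79.6]
scene
top
```

View pics/scene1.png

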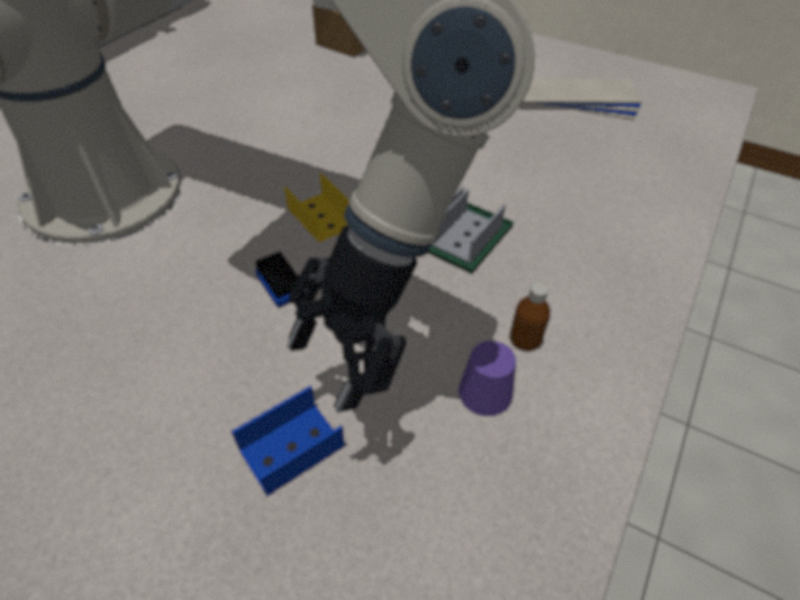

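View pics/top1.png

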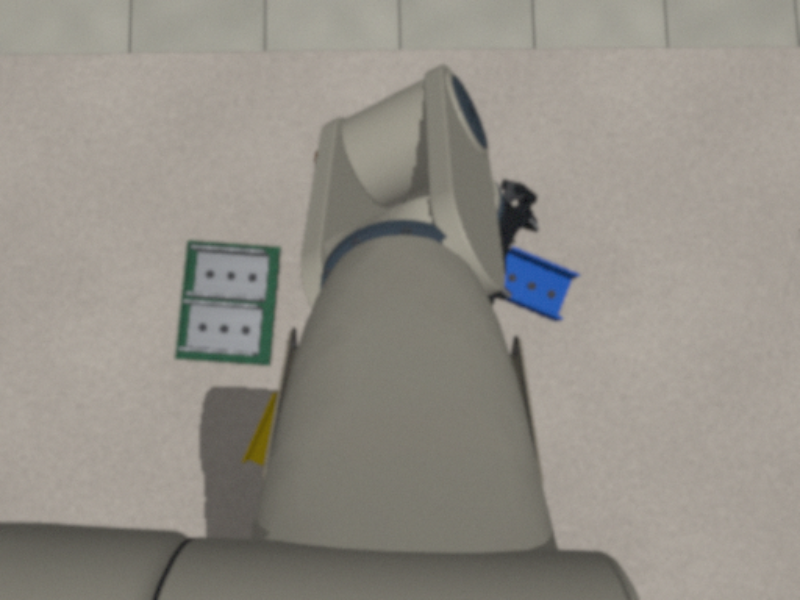

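In the scene view the fingertips are at about (345,405) and (297,345), open on either side of the blue channel's axis. I'll measure the tip location in the tool frame.

```bash
python3 - <<'E'
from plan import *
p,d=load("scene",1); R,q,s=cur()
g=cv2.cvtColor(p,cv2.COLOR_RGB2HSV); m=(g[...,2]<75)
b=np.zeros_like(m); b[160:265,180:262]=1
P,uv=cloud("scene",d,m&b); P=P[P[:,2]>40]if 0 else P
L=R.inv().apply(P-q)
k=(abs(L[:,0])<30)&(abs(L[:,1])<70)&(L[:,2]>-160)&(L[:,2]<30)
L=L[k]
for sgn in(-1,1):
    Q=L[(np.sign(L[:,1])==sgn)&(L[:,2]>-45)]
    print(sgn,len(Q),"zmax",np.percentile(Q[:,2],[50,90,98,100]).round(1),"y tip",np.percentile(Q[Q[:,2]>-30][:,1],[2,50,98]).round(1),"x",np.percentile(Q[Q[:,2]>-30][:,0],[2,50,98]).round(1))
E
```

```text
-1 139 zmax [-31.1 -19.4 -16.7 -15.5] y tip [-44.  -42.9 -41.8] x [-7.6  1.5 12.5]
1 129 zmax [-33.7 -24.4 -20.6 -18.3] y tip [48.1 53.5 56.7] x [-6.3 -3.   9.5]
```

```bash
python3 - <<'E'
from plan import *
R=Rt(BA,-30); d=R.apply([0,0,1]); plan(R,np.array([*BL,29])+d*26)
E
```

```text
t 1.78 open 0.999 p [ 566.  -190.1   98.3] F [-0.4 -1.3  0. ] q [-0.05  0.58  1.73 -0.55  1.1   0.69]
twist [-0.0012  0.0001 -0.0094] deg 0.54 rows>= 0.0757990469959637
then trans (final tool axes) mm [  4.9  -3.2 103.2] rows>= 2.4795288287220507 | if before rot (cur axes): [  4.9  -3.2 103.2]
```

>>> {"api": "jog_arm", "payload": {"moves": [{"grip":-1,"translation":[0.005,-0.003,0.01],"twist":[0,0,-0.009]},{"grip":-1,"translation":[0,0,0.02],"twist":[0,0,0]},{"grip":-1,"translation":[0,0,0.02],"twist":[0,0,0]},{"grip":-1,"translation":[0,0,0.02],"twist":[0,0,0]},{"grip":-1,"translation":[0,0,0.018],"twist":[0,0,0]},{"grip":-1,"translation":[0,0,0.01],"twist":[0,0,0]},{"grip":-1,"translation":[0,0,0.005],"twist":[0,0,0]},{"grip":-1,"translation":[0,0,0],"twist":[0,0,0]},{"grip":-1,"translation":[0,0,0],"twist":[0,0,0]}]}}

```text
clock: 2.53
eef_pos: [544.7, -232.5, 7.7]
tcp_rot: [3.14, 0.523, 1.152]
contact_force: [0.7, 0.6, 0.2]
opening: 0.997
```

```bash
python3 - <<'E'
from plan import *
R=Rt(BA,-30); d=R.apply([0,0,1]); plan(R,np.array([*BL,29])+d*26)
p,d=snap("scene",2); cv2.imwrite("pics/s2.png",cv2.resize(p[150:340,100:300,::-1],None,fx=3,fy=3,interpolation=cv2.INTER_CUBIC))
E
```

```text
t 2.53 open 0.997 p [ 544.7 -232.5    7.7] F [0.7 0.6 0.2] q [-0.13  0.69  1.79 -0.64  0.93  0.75]
twist [-0.0002 -0.0006 -0.0026] deg 0.15 rows>= 0.02156089109386098
then trans (final tool axes) mm [ 0.7 -0.8  1. ] rows>= 0.03465907707646654 | if before rot (cur axes): [ 0.7 -0.8  1. ]
```

View pics/s2.png

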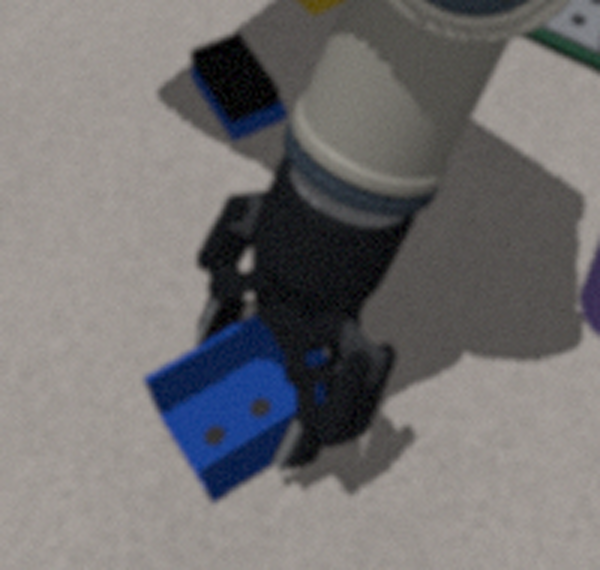

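The fingers straddle the two legs, with the tips at about (295,455) and (205,320) in the crop. Closing now.

>>> {"api": "jog_arm", "payload": {"moves": [{"grip":1,"translation":[0,0,0],"twist":[0,0,0]},{"grip":1,"translation":[0,0,0],"twist":[0,0,0]},{"grip":1,"translation":[0,0,0],"twist":[0,0,0]},{"grip":1,"translation":[0,0,0],"twist":[0,0,0]},{"grip":1,"translation":[0,0,0],"twist":[0,0,0]},{"grip":1,"translation":[0,0,0],"twist":[0,0,0]},{"grip":1,"translation":[0,0,0],"twist":[0,0,0]},{"grip":1,"translation":[0,0,0],"twist":[0,0,0]}], "squeeze": 60}}

```text
clock: 3.25
eef_pos: [545.5, -231.9, 8.3]
tcp_rot: [3.139, 0.523, 1.153]
contact_force: [0.1, 3.0, 6.8]
opening: 0.792
```

```bash
python3 - <<'E'
from plan import *
R=Rt(BA,60); d=R.apply([0,0,1]); print(d); plan(R,np.array([*BL,70])+d*26)
p,d=snap("scene",3); cv2.imwrite("pics/s3.png",cv2.resize(p[150:340,100:300,::-1],None,fx=3,fy=3,interpolation=cv2.INTER_CUBIC))
E
```

```text
[ 0.34948048  0.79237832 -0.5       ]
t 3.25 open 0.792 p [ 545.5 -231.9    8.3] F [0.1 3.  6.8] q [-0.12  0.69  1.79 -0.64  0.93  0.75]
twist [ 2.9000e-03  1.5701e+00 -6.0000e-04] deg 89.96 rows>= 12.564573776184561
then trans (final tool axes) mm [59.6 -1.3  5.7] rows>= 1.435955143931422 | if before rot (cur axes): [  5.8  -1.3 -59.6]
```

View pics/s3.png

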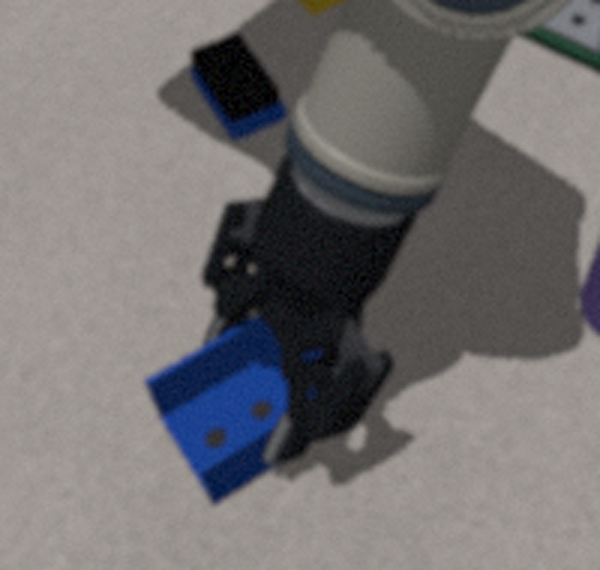

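Gripped, with the opening at about 67 mm. Now lift and start the turn.

>>> {"api": "jog_arm", "payload": {"moves": [{"grip":1,"translation":[-0.01,0,-0.017],"twist":[0,0,0]},{"grip":1,"translation":[-0.015,0,-0.026],"twist":[0,0,0]},{"grip":1,"translation":[-0.015,0,-0.026],"twist":[0,0,0]},{"grip":1,"translation":[-0.01,0,-0.017],"twist":[0,0.05,0]},{"grip":1,"translation":[0,0,0],"twist":[0,0.08,0]},{"grip":1,"translation":[0,0,0],"twist":[0,0.09,0]},{"grip":1,"translation":[0,0,0],"twist":[0,0.09,0]},{"grip":1,"translation":[0,0,0],"twist":[0,0.09,0]},{"grip":1,"translation":[0,0,0],"twist":[0,0.09,0]},{"grip":1,"translation":[0,0,0],"twist":[0,0.09,0]}]}}

```text
clock: 4.13
eef_pos: [544.9, -232.4, 107.8]
tcp_rot: [3.138, -0.061, 1.155]
contact_force: [-0.9, -0.2, -1.3]
opening: 0.79
```

>>> {"api": "jog_arm", "payload": {"moves": [{"grip":1,"translation":[0,0,0],"twist":[0,0.09,0]},{"grip":1,"translation":[0,0,0],"twist":[0,0.09,0]},{"grip":1,"translation":[0,0,0],"twist":[0,0.09,0]},{"grip":1,"translation":[0,0,0],"twist":[0,0.09,0]},{"grip":1,"translation":[0,0,0],"twist":[0,0.09,0]},{"grip":1,"translation":[0,0,0],"twist":[0,0.09,0]},{"grip":1,"translation":[0,0,0],"twist":[0,0.09,0]},{"grip":1,"translation":[0,0,0],"twist":[0,0.09,0]},{"grip":1,"translation":[0,0,0],"twist":[0,0.09,0]},{"grip":1,"translation":[0,0,0],"twist":[0,0.09,0]}]}}

```text
clock: 4.97
eef_pos: [544.5, -233.2, 107.2]
tcp_rot: [3.137, -0.96, 1.157]
contact_force: [-0.1, 0.5, -1.7]
opening: 0.788
```

```bash
python3 - <<'E'
from plan import *
R=Rt(BA,60); d=R.apply([0,0,1]); plan(R,np.array([*BL,60])+d*26)
p,d=snap("scene",4); cv2.imwrite("pics/s4.png",cv2.resize(p[:,:,::-1],(800,600)))
E
```

```text
t 4.97 open 0.788 p [ 544.5 -233.2  107.2] F [-0.1  0.5 -1.7] q [-0.85  0.73  1.71  0.87  1.35 -0.93]
twist [0.0033 0.087  0.0011] deg 4.99 rows>= 0.6967813388102255
then trans (final tool axes) mm [-34.   -0.9  61.5] rows>= 1.6857011343473178 | if before rot (cur axes): [-28.5  -1.2  64.2]
```

View pics/s4.png

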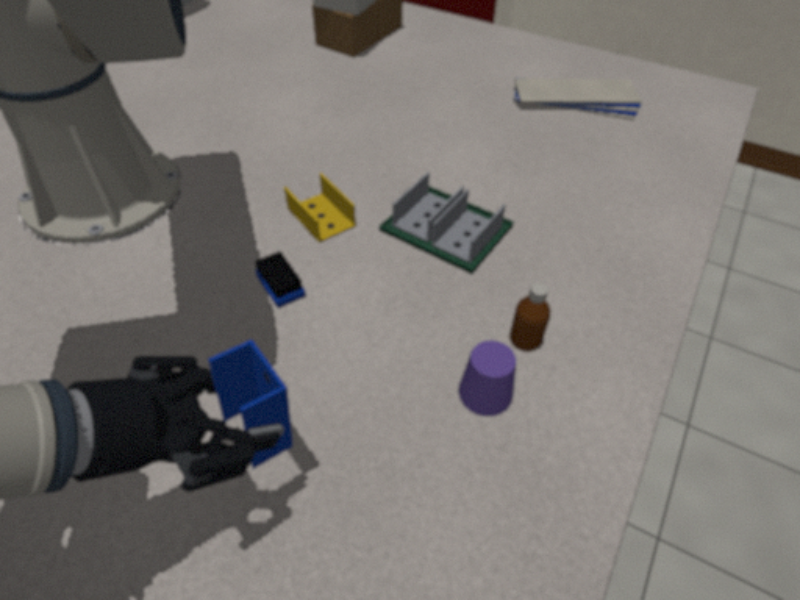

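The part hangs almost upright with its open side towards the gripper, at about (250,400). I'll finish the turn, come part way down, and measure how plumb it is and how high its bottom end is.

>>> {"api": "jog_arm", "payload": {"moves": [{"grip":1,"translation":[-0.017,0,0.01],"twist":[0.003,0.087,0]},{"grip":1,"translation":[-0.017,0,0.01],"twist":[0,0,0]},{"grip":1,"translation":[0,0,0],"twist":[0,0,0]},{"grip":1,"translation":[0,0,0],"twist":[0,0,0]}]}}

```text
clock: 5.35
eef_pos: [543.4, -233.3, 66.8]
tcp_rot: [-3.136, -1.043, 1.151]
contact_force: [-0.1, -0.1, -0.5]
opening: 0.788
```

```bash
cat > upr.py <<'E'
from plan import *
import sys
tag=sys.argv[1]
R,q,s=cur(); print(s['clock'],q.round(1),s['tcp_rot'].round(3),s['contact_force'].round(1))
for n in("scene","top"):
    p,d=snap(n,tag); m=masks(p)['blue']
    N,l,st,ce=cv2.connectedComponentsWithStats(m.astype(np.uint8))
    P,_=cloud(n,d,m); a=np.radians(BA); ax=np.array([np.cos(a),np.sin(a)]);pe=np.array([-np.sin(a),np.cos(a)])
    L=np.c_[(P[:,:2]-BL)@ax,(P[:,:2]-BL)@pe,P[:,2]]
    k=(abs(L[:,0])<90)&(abs(L[:,1])<70); L=L[k]
    print(n,len(L)); 
    if len(L)<50: continue
    print("u",np.percentile(L[:,0],[1,5,50,95,99]).round(1),"v",np.percentile(L[:,1],[1,5,50,95,99]).round(1),"z",np.percentile(L[:,2],[1,5,50,95,99]).round(1))
    np.save(f"pics/L{n}{tag}.npy",L)
    cv2.imwrite(f"pics/{n}{tag}.png",cv2.resize(p[:,:,::-1],(800,600)))
E
python3 upr.py 5
```

```text
5.35 [ 543.4 -233.3   66.8] [-3.136 -1.043  1.151] [-0.1 -0.1 -0.5]
scene 1841
u [-81.7 -48.  -25.3  -8.7  -6.9] v [-48.3 -34.7  28.7  31.   34.2] z [ 32.4  39.4  99.5 128.9 129.8]
top 497
u [-48.6 -44.5 -14.4  -4.5  -4.2] v [-35.9 -33.  -13.4  32.6  32.9] z [ 42.1  55.6 109.1 131.8 133.3]
```

View pics/top5.png

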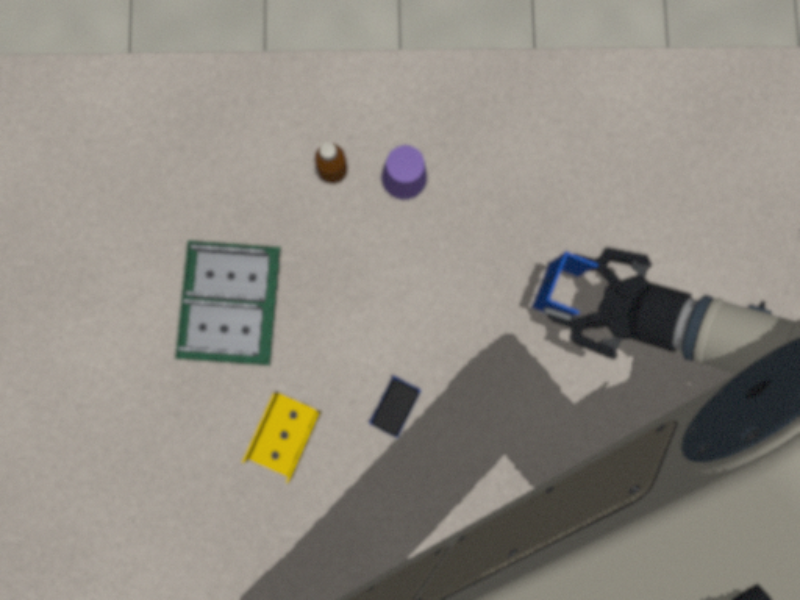

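```bash
python3 - <<'E'
import numpy as np
L=np.load("pics/Lscene5.npy")
Q=L[(abs(L[:,1])<26)&(L[:,0]>-20)]
for it in range(3):
    A=np.c_[Q[:,1:],np.ones(len(Q))]; c,_,_,_=np.linalg.lstsq(A,Q[:,0],rcond=None); e=Q[:,0]-A@c; Q=Q[abs(e)<2.5*e.std()+.3]
print("web: u=",c,"n",len(Q),e.std(),"zr",Q[:,2].min(),Q[:,2].max(), np.degrees(c[1]))
Q=L[(L[:,1]>20)&(L[:,0]>-48)&(L[:,0]<-15)]
A=np.c_[Q[:,[0,2]],np.ones(len(Q))];c,_,_,_=np.linalg.lstsq(A,Q[:,1],rcond=None);print("leg v=",c,len(Q),"tilt",np.degrees(c[1]),"zmin",np.percentile(Q[:,2],[0,1,3]))
T=np.load("pics/Ltop5.npy");print(np.sort(T[:,2])[-200::20].round(1))
E
```

```text
web: u= [ 1.63370885e-03  3.09037980e-02 -1.28010429e+01] n 227 0.8840535645935654 zr 41.23990588611405 130.2581107869437 1.7706571975137828
leg v= [2.17400462e-03 3.38662982e-03 2.98495079e+01] 762 tilt 0.1940395957069014 zmin [28.81145591 31.22118988 34.24123253]
[116.5 119.1 122.1 125.4 127.8 128.7 129.5 130.2 131.1 131.9]
```

>>> {"api": "jog_arm", "payload": {"moves": [{"grip":1,"translation":[-0.009,0,0.005],"twist":[0,0.015,0]},{"grip":1,"translation":[-0.009,0,0.005],"twist":[0,0,0]},{"grip":1,"translation":[-0.0045,0,0.0025],"twist":[0,0,0]},{"grip":1,"translation":[0,0,0],"twist":[0,0,0]},{"grip":1,"translation":[0,0,0],"twist":[0,0,0]}]}}

```text
clock: 5.87
eef_pos: [543.4, -233.9, 41.2]
tcp_rot: [-3.138, -1.059, 1.153]
contact_force: [0.4, -0.4, -0.7]
opening: 0.789
```

>>> {"api": "jog_arm", "payload": {"moves": [{"grip":1,"translation":[-0.0017,0,0.001],"twist":[0,0,0]},{"grip":1,"translation":[0,0,0],"twist":[0,0,0]}]}}

```text
clock: 6.03
eef_pos: [543.6, -234.1, 39.6]
tcp_rot: [-3.14, -1.059, 1.155]
contact_force: [-0.2, 0.1, -1.7]
opening: 0.79
```

>>> {"api": "jog_arm", "payload": {"moves": [{"grip":1,"translation":[-0.0017,0,0.001],"twist":[0,0,0]},{"grip":1,"translation":[0,0,0],"twist":[0,0,0]}]}}

```text
clock: 6.2
eef_pos: [543.8, -234.1, 38.6]
tcp_rot: [-3.141, -1.06, 1.156]
contact_force: [-0.1, -0.9, 4.7]
opening: 0.788
```

>>> {"api": "jog_arm", "payload": {"moves": [{"grip":1,"translation":[-0.001,0,0.0005],"twist":[0,0,0]},{"grip":1,"translation":[0,0,0],"twist":[0,0,0]}]}}

```text
clock: 6.37
eef_pos: [543.8, -234.1, 38.5]
tcp_rot: [-3.142, -1.062, 1.156]
contact_force: [-1.9, -1.3, 11.5]
opening: 0.789
```

```bash
python3 upr.py 6;  python3 - <<'E'
import numpy as np
L=np.load("pics/Lscene6.npy")
Q=L[(abs(L[:,1])<26)&(L[:,0]>-20)]
for it in range(3):
    A=np.c_[Q[:,1:],np.ones(len(Q))]; c,_,_,_=np.linalg.lstsq(A,Q[:,0],rcond=None); e=Q[:,0]-A@c; Q=Q[abs(e)<2.5*e.std()+.3]
print("web: u=",c,"n",len(Q),e.std(),"zr",Q[:,2].min(),Q[:,2].max(), np.degrees(c[1]))
E
```

```text
6.3667 [ 543.8 -234.1   38.5] [-3.142 -1.062  1.156] [-1.9 -1.3 11.5]
scene 1612
u [-79.8 -49.3 -26.2  -9.9  -8.4] v [-48.2 -35.4  28.   30.4  34.8] z [  6.8  11.3  70.7 100.5 101.6]
top 480
u [-51.  -45.8 -10.4  -5.4  -5.1] v [-41.5 -33.5 -10.7  32.4  32.7] z [ 18.7  26.2  76.6 101.7 103.3]
web: u= [ 6.20535098e-04  1.23095189e-02 -1.17813608e+01] n 188 0.8646382967974078 zr 22.68285709383779 102.64169604186709 0.7052834806628864
```

View pics/scene6.png

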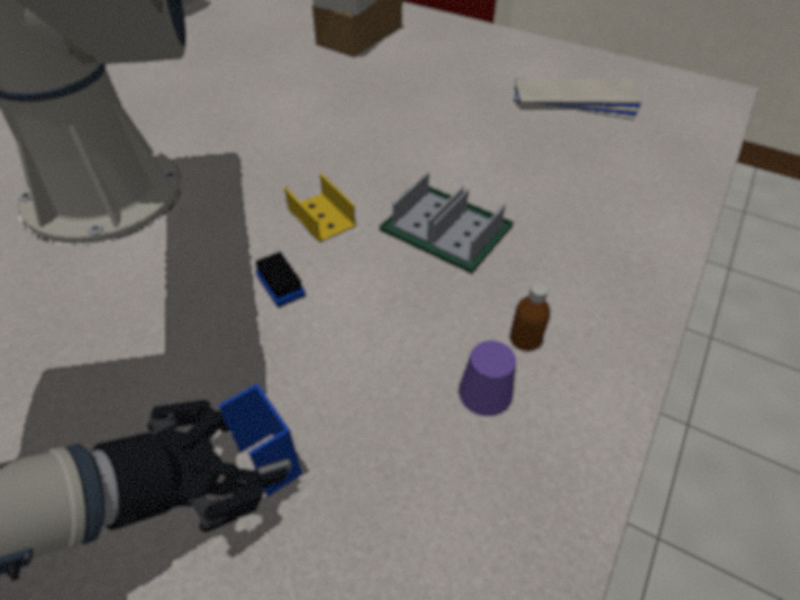

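Standing on its end, with the top at about 101 mm, the web about 0.7° off plumb and a contact force of 11 N. Now release and back off.

>>> {"api": "jog_arm", "payload": {"moves": [{"grip":0.3,"translation":[0,0,0],"twist":[0,0,0]},{"grip":-0.75,"translation":[0,0,0],"twist":[0,0,0]},{"grip":-0.85,"translation":[0,0,0],"twist":[0,0,0]},{"grip":-1,"translation":[0,0,0],"twist":[0,0,0]},{"grip":-1,"translation":[0,0,0],"twist":[0,0,0]},{"grip":-1,"translation":[0,0,0],"twist":[0,0,0]}]}}

```text
clock: 6.97
eef_pos: [543.5, -234.1, 36.4]
tcp_rot: [-3.139, -1.059, 1.154]
contact_force: [1.3, -0.3, -0.3]
opening: 0.999
```

```bash
python3 upr.py 7
```

```text
6.9667 [ 543.5 -234.1   36.4] [-3.139 -1.059  1.154] [ 1.3 -0.3 -0.3]
scene 1616
u [-72.1 -47.6 -25.3  -9.7  -8. ] v [-36.6 -35.4  25.6  30.3  33.4] z [  7.5  15.8  70.  100.2 101.3]
top 497
u [-46.9 -44.3 -16.3  -5.4  -5.2] v [-34.1 -32.4  -2.4  32.5  32.7] z [ 15.6  25.7  72.7 101.7 103.5]
```

>>> {"api": "jog_arm", "payload": {"moves": [{"grip":-1,"translation":[0,0,-0.01],"twist":[0,0,0]},{"grip":-1,"translation":[0,0,-0.02],"twist":[0,0,0]},{"grip":-1,"translation":[0,0,-0.03],"twist":[0,0,0]},{"grip":-1,"translation":[0,0,-0.03],"twist":[0,0,0]},{"grip":-1,"translation":[0,0,-0.02],"twist":[0,0,0]},{"grip":-1,"translation":[0.025,0,-0.015],"twist":[0,0,0]},{"grip":-1,"translation":[0.03,0,-0.018],"twist":[0,0,0]},{"grip":-1,"translation":[0.03,0,-0.018],"twist":[0,0,0]},{"grip":-1,"translation":[0.03,0,-0.018],"twist":[0,0,0]},{"grip":-1,"translation":[0,0,0],"twist":[0,0,0]}]}}

```text
clock: 7.9
eef_pos: [504.6, -327.9, 231.4]
tcp_rot: [3.127, -1.055, 1.169]
contact_force: [1.1, -1.4, 0.5]
opening: 0.997
```

```bash
python3 upr.py 8; python3 - <<'E'
from plan import *
L=np.load("pics/Ltop8.npy"); Q=L[L[:,2]>96][:,:2].astype(np.float32); print(len(Q),cv2.minAreaRect(Q))
L=np.load("pics/Lscene8.npy"); Q=L[L[:,2]>94][:,:2].astype(np.float32); print(len(Q),cv2.minAreaRect(Q))
E
```

```text
7.9 [ 504.6 -327.9  231.4] [ 3.127 -1.055  1.169] [ 1.1 -1.4  0.5]
scene 1738
u [-48.1 -46.2 -26.4 -10.   -8.2] v [-35.7 -35.4   0.9  30.   30.6] z [  7.3  12.8  63.3 100.2 101.3]
top 477
u [-45.5 -43.1 -13.7  -5.3  -5.2] v [-32.6 -32.2   0.6  32.5  32.7] z [ 16.6  26.3  70.9 101.  102.2]
98 ((-25.82863998413086, 0.02413177490234375), (65.40348815917969, 40.904869079589844), 89.41471099853516)
283 ((-27.90705108642578, -2.032012939453125), (67.97493743896484, 40.953277587890625), 89.0449447631836)
```

View pics/scene8.png

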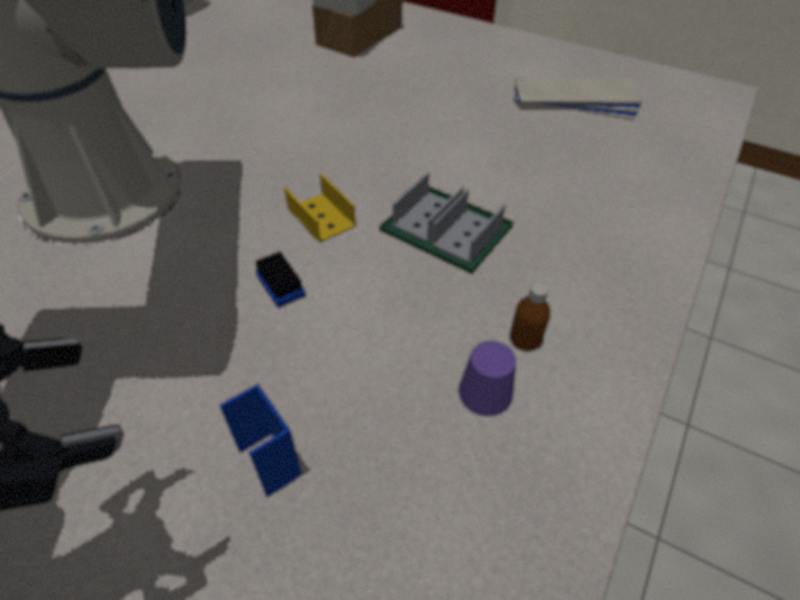

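The part stands at u≈-27 mm, v≈-1 mm, with its web outer face towards the tray side. Now swing the tool over it to come in from the web side.

>>> {"api": "jog_arm", "payload": {"moves": [{"grip":-1,"translation":[0,0,0],"twist":[0,-0.087,0]},{"grip":-1,"translation":[0,0,0],"twist":[0,-0.087,0]},{"grip":-1,"translation":[0,0,0],"twist":[0,-0.087,0]},{"grip":-1,"translation":[0,0,0],"twist":[0,-0.087,0]},{"grip":-1,"translation":[0,0,0],"twist":[0,-0.087,0]},{"grip":-1,"translation":[0,0,0],"twist":[0,-0.087,0]},{"grip":-1,"translation":[0.014,0,0],"twist":[0,-0.087,0]},{"grip":-1,"translation":[0.014,0,0],"twist":[0,-0.087,0]},{"grip":-1,"translation":[0.014,0,0],"twist":[0,-0.087,0]},{"grip":-1,"translation":[0.014,0,0],"twist":[0,-0.087,0]}]}}

```text
clock: 8.83
eef_pos: [524.0, -278.6, 246.1]
tcp_rot: [-3.141, -0.185, 1.155]
contact_force: [0.0, 0.3, 0.6]
opening: 0.998
```

>>> {"api": "jog_arm", "payload": {"moves": [{"grip":-1,"translation":[0.014,0,0],"twist":[0,-0.087,0]},{"grip":-1,"translation":[0.014,0,0],"twist":[0,-0.087,0]},{"grip":-1,"translation":[0.014,0,0],"twist":[0,-0.087,0]},{"grip":-1,"translation":[0.014,0,0],"twist":[0,-0.087,0]},{"grip":-1,"translation":[0.014,0,0],"twist":[0,-0.087,0]},{"grip":-1,"translation":[0.014,0,0],"twist":[0,-0.087,0]},{"grip":-1,"translation":[0.014,0,0],"twist":[0,-0.087,0]},{"grip":-1,"translation":[0.014,0,0],"twist":[0,-0.087,0]},{"grip":-1,"translation":[0,0,0],"twist":[0,-0.087,0]},{"grip":-1,"translation":[0,0,0],"twist":[0,-0.087,0]}]}}

```text
clock: 9.67
eef_pos: [568.1, -178.0, 232.6]
tcp_rot: [-3.138, 0.687, 1.16]
contact_force: [-0.1, -0.7, -0.0]
opening: 0.999
```

>>> {"api": "jog_arm", "payload": {"moves": [{"grip":-1,"translation":[0,0,0],"twist":[0,-0.087,0]},{"grip":-1,"translation":[0,0,0],"twist":[0,-0.087,0]},{"grip":-1,"translation":[0,0,0],"twist":[0,-0.087,0]},{"grip":-1,"translation":[0,0,0],"twist":[0,-0.087,0]},{"grip":-1,"translation":[0,0,0],"twist":[0,0,0]}]}}

```text
clock: 10.08
eef_pos: [567.1, -177.8, 229.9]
tcp_rot: [-3.126, 1.036, 1.172]
contact_force: [-0.6, -0.1, -0.0]
opening: 0.998
```

```bash
cat > p2.py <<'E'
from plan import *
import sys
a=np.radians(BA); ax=np.array([np.cos(a),np.sin(a)]);pe=np.array([-np.sin(a),np.cos(a)])
PT=np.array([*(BL-19*ax-0.7*pe),52.]); PA=65.5
R=Rt(PA,-60); d=R.apply([0,0,1])
plan(R,PT+d*(26-float(sys.argv[1])))
E
python3 p2.py 110
```

```text
t 10.08 open 0.998 p [ 567.1 -177.8  229.9] F [-0.6 -0.1 -0. ] q [ 0.13  0.63  1.59 -0.83  1.62  0.82]
twist [ 0.009  -0.0108  0.0145] deg 1.16 rows>= 0.1615655950810755
then trans (final tool axes) mm [121.6   2.2  61.2] rows>= 3.2638171139407874 | if before rot (cur axes): [120.8   3.4  62.5]
```

>>> {"api": "jog_arm", "payload": {"moves": [{"grip":-1,"translation":[0.02,0.002,0.01],"twist":[0.009,-0.011,0.014]},{"grip":-1,"translation":[0.03,0,0.015],"twist":[0,0,0]},{"grip":-1,"translation":[0.03,0,0.015],"twist":[0,0,0]},{"grip":-1,"translation":[0.025,0,0.013],"twist":[0,0,0]},{"grip":-1,"translation":[0.016,0,0.008],"twist":[0,0,0]},{"grip":-1,"translation":[0,0,0],"twist":[0,0,0]},{"grip":-1,"translation":[0,0,0],"twist":[0,0,0]}]}}

```text
clock: 10.67
eef_pos: [573.6, -172.3, 98.1]
tcp_rot: [3.133, 1.04, 1.133]
contact_force: [-0.2, 0.2, 1.4]
opening: 1.002
```

```bash
python3 p2.py 0; python3 upr.py 9 ; python3 - <<'E'
from plan import *
L=np.load("pics/Lscene9.npy"); Q=L[L[:,2]>94][:,:2].astype(np.float32); print(len(Q),cv2.minAreaRect(Q))
E
```

```text
t 10.67 open 1.002 p [ 573.6 -172.3   98.1] F [-0.2  0.2  1.4] q [ 0.14  0.83  1.59 -0.82  1.5   0.98]
twist [-0.0001 -0.0071 -0.0049] deg 0.49 rows>= 0.06880637216409466
then trans (final tool axes) mm [  3.6  -1.4 112. ] rows>= 2.68697649183307 | if before rot (cur axes): [  2.8  -1.4 112. ]
10.6667 [ 573.6 -172.3   98.1] [3.133 1.04  1.133] [-0.2  0.2  1.4]
scene 1745
u [-47.9 -46.1 -26.3  -9.8  -8. ] v [-35.8 -35.4   1.8  30.   30.9] z [  7.5  13.2  63.8 100.1 101.6]
top 468
u [-45.6 -43.2 -13.3  -5.4  -5.1] v [-32.6 -32.3   0.1  32.4  32.6] z [ 21.4  27.2  71.2 101.3 102.7]
289 ((17.416744232177734, 1.2231216430664062), (137.13648986816406, 69.3205337524414), 4.089660167694092)
```

View pics/scene9.png

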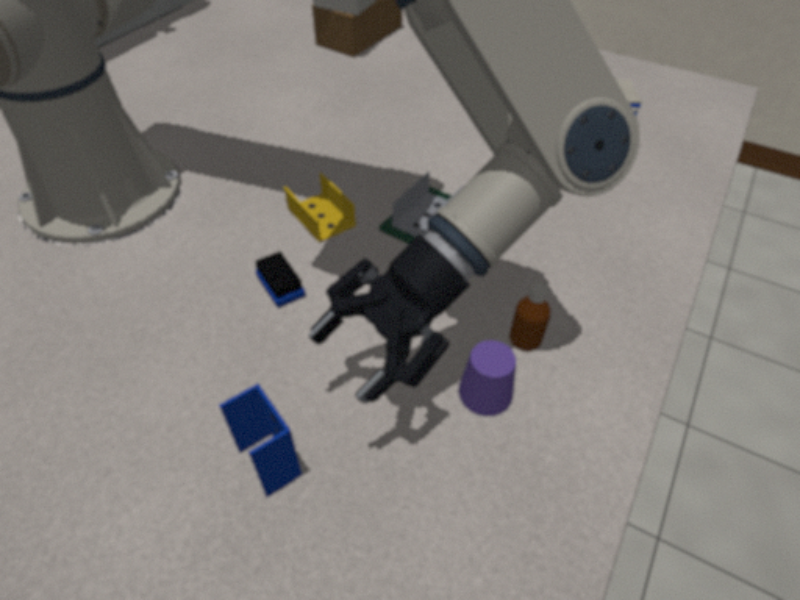

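>>> {"api": "jog_arm", "payload": {"moves": [{"grip":-1,"translation":[0.003,-0.001,0.01],"twist":[0,-0.007,-0.005]},{"grip":-1,"translation":[0,0,0.02],"twist":[0,0,0]},{"grip":-1,"translation":[0,0,0.025],"twist":[0,0,0]},{"grip":-1,"translation":[0,0,0.025],"twist":[0,0,0]},{"grip":-1,"translation":[0,0,0.02],"twist":[0,0,0]},{"grip":-1,"translation":[0,0,0.01],"twist":[0,0,0]},{"grip":-1,"translation":[0,0,0.002],"twist":[0,0,0]},{"grip":-1,"translation":[0,0,0],"twist":[0,0,0]},{"grip":-1,"translation":[0,0,0],"twist":[0,0,0]}]}}

```text
clock: 11.52
eef_pos: [534.9, -257.9, 40.7]
tcp_rot: [3.134, 1.047, 1.138]
contact_force: [0.4, -0.5, -0.3]
opening: 1.001
```

```bash
python3 p2.py 0; python3 upr.py 10
```

```text
t 11.52 open 1.001 p [ 534.9 -257.9   40.7] F [ 0.4 -0.5 -0.3] q [ 0.02  0.88  1.69 -0.93  1.35  1.04]
twist [ 0.0025 -0.0007 -0.0027] deg 0.21 rows>= 0.030010668569310915
then trans (final tool axes) mm [ 0.8 -1.7  1.9] rows>= 0.06382868734327657 | if before rot (cur axes): [ 0.8 -1.7  1.9]
11.5167 [ 534.9 -257.9   40.7] [3.134 1.047 1.138] [ 0.4 -0.5 -0.3]
scene 1645
u [-48.  -46.4 -27.2  -8.8  48.6] v [-37.6 -35.4  17.1  30.1  40.4] z [  7.6  14.   68.3 100.2 103.9]
top 480
u [-45.4 -42.8 -12.1  -5.4  -5.1] v [-34.3 -32.4  -3.6  32.5  32.7] z [ 18.4  27.   73.  102.  104. ]
```

View pics/scene10.png

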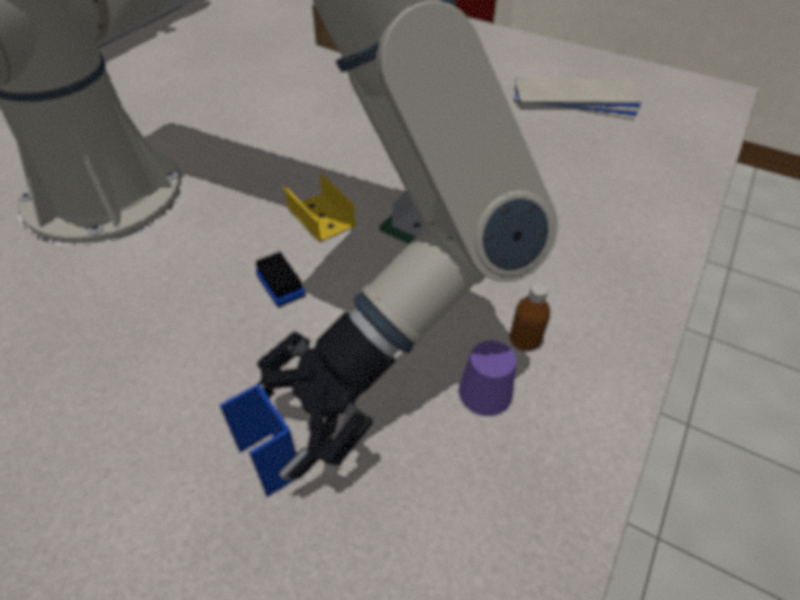

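The fingers straddle the legs from the web side. Small trim, then close.

>>> {"api": "jog_arm", "payload": {"moves": [{"grip":-1,"translation":[0.001,-0.002,0.002],"twist":[0,0,0]},{"grip":-0.4,"translation":[0,0,0],"twist":[0,0,0]},{"grip":1,"translation":[0,0,0],"twist":[0,0,0]},{"grip":1,"translation":[0,0,0],"twist":[0,0,0]},{"grip":1,"translation":[0,0,0],"twist":[0,0,0]},{"grip":1,"translation":[0,0,0],"twist":[0,0,0]},{"grip":1,"translation":[0,0,0],"twist":[0,0,0]},{"grip":1,"translation":[0,0,0],"twist":[0,0,0]},{"grip":1,"translation":[0,0,0],"twist":[0,0,0]}], "squeeze": 60}}

```text
clock: 12.37
eef_pos: [531.8, -258.6, 38.3]
tcp_rot: [3.137, 1.047, 1.14]
contact_force: [0.2, 2.5, 4.7]
opening: 0.788
```

```bash
python3 p2.py 0; python3 upr.py 11
```

```text
t 12.37 open 0.788 p [ 531.8 -258.6   38.3] F [0.2 2.5 4.7] q [ 0.02  0.88  1.69 -0.93  1.35  1.05]
twist [ 0.0018  0.0002 -0.0018] deg 0.14 rows>= 0.020217605645715807
then trans (final tool axes) mm [-0.3  0.9 -0.9] rows>= 0.031164278896255317 | if before rot (cur axes): [-0.3  0.9 -0.9]
12.3667 [ 531.8 -258.6   38.3] [3.137 1.047 1.14 ] [0.2 2.5 4.7]
scene 1582
u [-48.8 -47.3 -27.7  -8.9  28.4] v [-46.6 -34.2  27.5  31.4  38.3] z [  6.6  11.1  70.1 100.2 101.6]
top 425
u [-46.4 -44.2 -10.1  -6.1  -5.8] v [-33.  -31.2 -12.8  33.6  34. ] z [ 18.8  28.4  78.4 101.1 102.1]
```

View pics/scene11.png

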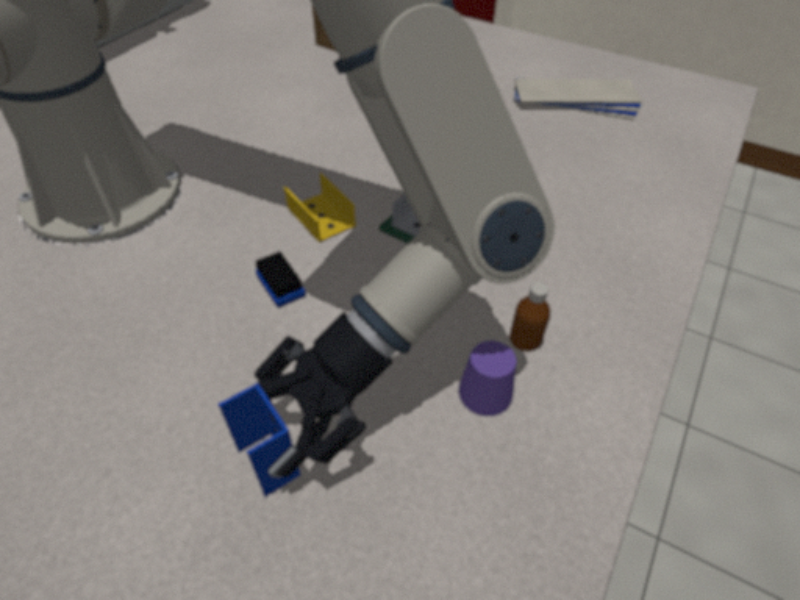

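```bash
cat > p3.py <<'E'
from plan import *
# part pose in tool at regrasp
a=np.radians(BA); ax=np.array([np.cos(a),np.sin(a)]);pe=np.array([-np.sin(a),np.cos(a)])
R0=Ro.from_euler('xyz',[3.137,1.047,1.140]); p0=np.array([531.8,-258.6,38.3])
pc=np.array([*(BL-28*ax+0.2*pe),50.])
CT=R0.inv().apply(pc-p0)
# nested goal: blue centre over tray
RG=Rt(SA,30)
def goal(up,dx=0,dy=0):  # TCP so that part centre is at ST + up above 30
    return np.array([ST[0]+dx,ST[1]+dy,30+up])-RG.apply(CT)
E
python3 - <<'E'
from p3 import *
print(CT); print(goal(0)); plan(RG,goal(100))
E
```

```text
[ -3.04996291   0.08920404 -18.11149632]
[533.13060428 220.36035719  15.83996555]
t 12.47 open 0.79 p [ 531.7 -258.6   38.3] F [0.4 1.2 4.8] q [ 0.02  0.88  1.69 -0.93  1.35  1.05]
twist [-0.095   1.5549 -0.3649] deg 91.67 rows>= 12.803179621571406
then trans (final tool axes) mm [452.1 -40.3 171.5] rows>= 11.636209408906756 | if before rot (cur axes): [ 150.6 -196.9 -417.1]
```

>>> {"api": "jog_arm", "payload": {"moves": [{"grip":1,"translation":[-0.009,0,-0.005],"twist":[0,0,0]},{"grip":1,"translation":[-0.017,0,-0.01],"twist":[0,0,0]},{"grip":1,"translation":[-0.026,0,-0.015],"twist":[0,0,0]},{"grip":1,"translation":[-0.026,0,-0.015],"twist":[0,0,0]},{"grip":1,"translation":[-0.026,0,-0.015],"twist":[0,0,0]},{"grip":1,"translation":[-0.017,0,-0.01],"twist":[0,0.04,0]},{"grip":1,"translation":[0,0,0],"twist":[0,0.08,0]},{"grip":1,"translation":[0,0,0],"twist":[0,0.087,0]},{"grip":1,"translation":[0,0,0],"twist":[0,0.087,0]},{"grip":1,"translation":[0,0,0],"twist":[0,0.087,0]}]}}

```text
clock: 13.3
eef_pos: [531.6, -258.0, 178.5]
tcp_rot: [3.137, 0.661, 1.142]
contact_force: [0.4, 0.4, -1.2]
opening: 0.789
```

>>> {"api": "jog_arm", "payload": {"moves": [{"grip":1,"translation":[0,0,0],"twist":[0,0.087,0]},{"grip":1,"translation":[0,0,0],"twist":[0,0.087,0]},{"grip":1,"translation":[0,0,0],"twist":[0,0.087,0]},{"grip":1,"translation":[0,0,0],"twist":[0,0.087,0]},{"grip":1,"translation":[0,0,0],"twist":[0,0.087,0]},{"grip":1,"translation":[0,0,0],"twist":[0,0.087,0]},{"grip":1,"translation":[0,0,0],"twist":[0,0.087,0]},{"grip":1,"translation":[0,0,0],"twist":[0,0.087,0]},{"grip":1,"translation":[0,0,0],"twist":[0,0.087,0]},{"grip":1,"translation":[0,0,0],"twist":[0,0.087,0]}]}}

```text
clock: 14.13
eef_pos: [531.3, -258.6, 178.9]
tcp_rot: [3.137, -0.208, 1.145]
contact_force: [0.6, 0.7, -2.0]
opening: 0.785
```

```bash
python3 - <<'E'
from p3 import *
plan(RG,goal(100))
p,d=snap("scene",12); cv2.imwrite("pics/s12.png",cv2.resize(p[:,:,::-1],(800,600)))
E
```

```text
t 14.13 open 0.785 p [ 531.3 -258.6  178.9] F [ 0.6  0.7 -2. ] q [-0.57  0.37  1.75  0.24  1.06 -0.27]
twist [ 0.1262  0.3134 -0.3169] deg 26.54 rows>= 3.706939625805587
then trans (final tool axes) mm [381.9 -40.  293.2] rows>= 11.585605475844563 | if before rot (cur axes): [ 414.5 -197.   150.9]
```

View pics/s12.png

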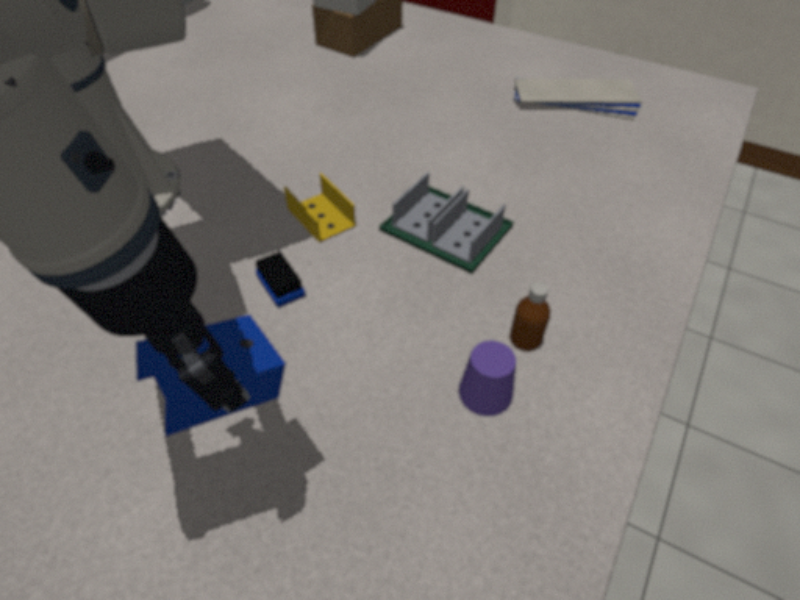

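The part is now inverted in the grip at about (215,370) with its open side down. Finish the orientation and carry it to above the tray.

>>> {"api": "jog_arm", "payload": {"moves": [{"grip":1,"translation":[0,0,0],"twist":[0.025,0.063,-0.063]},{"grip":1,"translation":[0,0,0],"twist":[0.025,0.063,-0.063]},{"grip":1,"translation":[0,0,0],"twist":[0.025,0.063,-0.063]},{"grip":1,"translation":[0,0,0],"twist":[0.025,0.063,-0.063]},{"grip":1,"translation":[0,0,0],"twist":[0.025,0.062,-0.064]},{"grip":1,"translation":[0.014,-0.001,0.01],"twist":[0,0,0]},{"grip":1,"translation":[0.026,-0.003,0.02],"twist":[0,0,0]},{"grip":1,"translation":[0.026,-0.003,0.02],"twist":[0,0,0]},{"grip":1,"translation":[0.026,-0.003,0.02],"twist":[0,0,0]},{"grip":1,"translation":[0.026,-0.003,0.02],"twist":[0,0,0]}]}}

```text
clock: 15.02
eef_pos: [530.7, -109.4, 158.2]
tcp_rot: [-3.138, -0.52, 1.48]
contact_force: [1.2, -0.3, -1.1]
opening: 0.786
```

>>> {"api": "jog_arm", "payload": {"moves": [{"grip":1,"translation":[0.026,-0.003,0.02],"twist":[0,0,0]},{"grip":1,"translation":[0.026,-0.003,0.02],"twist":[0,0,0]},{"grip":1,"translation":[0.026,-0.003,0.02],"twist":[0,0,0]},{"grip":1,"translation":[0.026,-0.003,0.02],"twist":[0,0,0]},{"grip":1,"translation":[0.026,-0.003,0.02],"twist":[0,0,0]},{"grip":1,"translation":[0.026,-0.003,0.02],"twist":[0,0,0]},{"grip":1,"translation":[0.026,-0.003,0.02],"twist":[0,0,0]},{"grip":1,"translation":[0.026,-0.003,0.02],"twist":[0,0,0]},{"grip":1,"translation":[0.02,-0.002,0.015],"twist":[0,0,0]},{"grip":1,"translation":[0.01,-0.001,0.008],"twist":[0,0,0]}]}}

```text
clock: 15.85
eef_pos: [529.5, 190.6, 118.1]
tcp_rot: [-3.138, -0.52, 1.483]
contact_force: [0.8, 0.2, -0.1]
opening: 0.785
```

```bash
python3 - <<'E'
from p3 import *
plan(RG,goal(100))
E
```

```text
t 15.85 open 0.785 p [529.5 190.6 118.1] F [ 0.8  0.2 -0.1] q [ 0.04  0.4   1.99  0.73  0.83 -0.4 ]
twist [-0.0034  0.0033 -0.0007] deg 0.28 rows>= 0.03842462544022786
then trans (final tool axes) mm [24.8  1.  17. ] rows>= 0.7205496737217055 | if before rot (cur axes): [24.8  1.  16.9]
```

>>> {"api": "jog_arm", "payload": {"moves": [{"grip":1,"translation":[0.015,0.001,0.01],"twist":[-0.003,0.003,-0.001]},{"grip":1,"translation":[0.01,0,0.007],"twist":[0,0,0]},{"grip":1,"translation":[0,0,0],"twist":[0,0,0]},{"grip":1,"translation":[0,0,0],"twist":[0,0,0]},{"grip":1,"translation":[0,0,0],"twist":[0,0,0]}]}}

```text
clock: 16.27
eef_pos: [534.5, 217.4, 116.1]
tcp_rot: [3.141, -0.523, 1.482]
contact_force: [-0.1, 0.1, -0.8]
opening: 0.79
```

```bash
cat > chk.py <<'E'
from p3 import *
import sys
tag=sys.argv[1]; up=float(sys.argv[2])
plan(RG,goal(up))
a=np.radians(SA); ax=np.array([np.cos(a),np.sin(a)]);pe=np.array([-np.sin(a),np.cos(a)])
for n in("top","scene"):
    p,d=snap(n,tag); m=masks(p)['blue']; P,uv=cloud(n,d,m)
    L=np.c_[(P[:,:2]-ST)@ax,(P[:,:2]-ST)@pe,P[:,2]]
    k=(abs(L[:,0])<75)&(abs(L[:,1])<75); L=L[k]; print(n,len(L)); np.save(f"pics/T{n}{tag}.npy",L)
    cv2.imwrite(f"pics/{n}{tag}.png",cv2.resize(p[:,:,::-1],(800,600)))
    b=(110,120,90,120) if n=="top" else (225,60,125,130)
    x,y,w,h=b; cv2.imwrite(f"pics/{n}{tag}c.png",cv2.resize(p[y:y+h,x:x+w,::-1],None,fx=5 if n=="top" else 5,fy=5,interpolation=cv2.INTER_CUBIC)[:600])
    if len(L)<50: continue
    print(" pct u",np.percentile(L[:,0],[1,5,95,99]).round(1),"v",np.percentile(L[:,1],[1,5,95,99]).round(1),"z",np.percentile(L[:,2],[1,25,50,75,99]).round(1))
    zt=np.percentile(L[:,2],90); Q=L[L[:,2]>zt-9]
    for it in range(4):
        A=np.c_[Q[:,:2],np.ones(len(Q))]; c=np.linalg.lstsq(A,Q[:,2],rcond=None)[0]; e=Q[:,2]-A@c; Q=Q[abs(e)<2.5*e.std()+.2]
    print(" web plane tilt deg u,v",np.degrees(c[:2]).round(2),"z0",c[2].round(1),"n",len(Q),"sd",e.std().round(2),"rect",cv2.minAreaRect(Q[:,:2].astype(np.float32)))
E
python3 chk.py 13 100
```

```text
t 16.27 open 0.79 p [534.5 217.4 116.1] F [-0.1  0.1 -0.8] q [ 0.09  0.41  1.98  0.75  0.8  -0.37]
twist [ 0.0018  0.0002 -0.0014] deg 0.13 rows>= 0.018224347268884392
then trans (final tool axes) mm [ 2.4 -1.6  1.7] rows>= 0.07917852089602612 | if before rot (cur axes): [ 2.3 -1.6  1.7]
top 904
 pct u [-29.6 -14.9  43.   45.2] v [-34.4 -31.5  29.7  31.8] z [137.4 149.4 150.5 151.8 256.3]
 web plane tilt deg u,v [-0.61  0.12] z0 150.7 n 818 sd 1.53 rect ((20.717960357666016, -1.588104248046875), (50.26631546020508, 68.06378173828125), 0.4673835039138794)
scene 698
 pct u [-66.1 -54.5 -10.1   1.7] v [-56.6 -38.1  29.3  31.5] z [113.1 143.3 150.1 151.2 240.5]
 web plane tilt deg u,v [-64.07 -10.06] z0 132.4 n 99 sd 10.62 rect ((-52.71598434448242, -7.674263000488281), (45.58694076538086, 123.81129455566406), 10.549522399902344)
```

View pics/scene13.png

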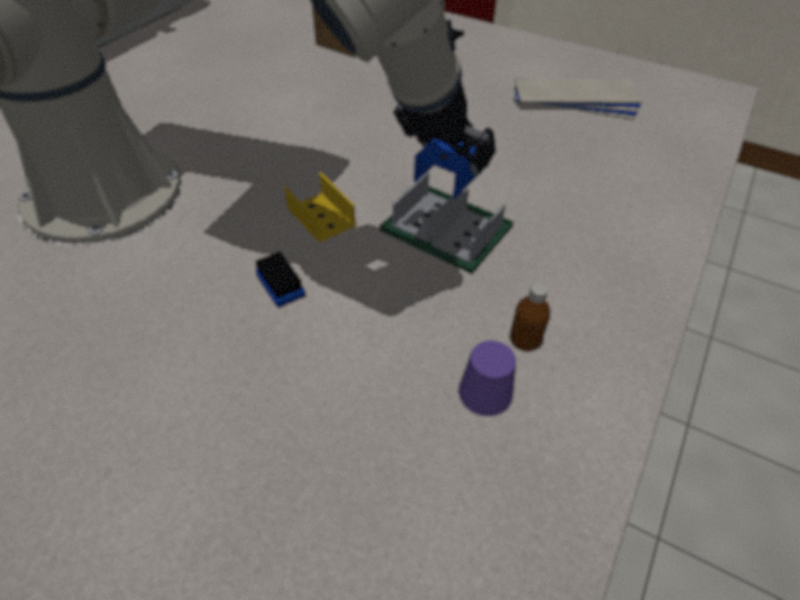

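View pics/top13.png

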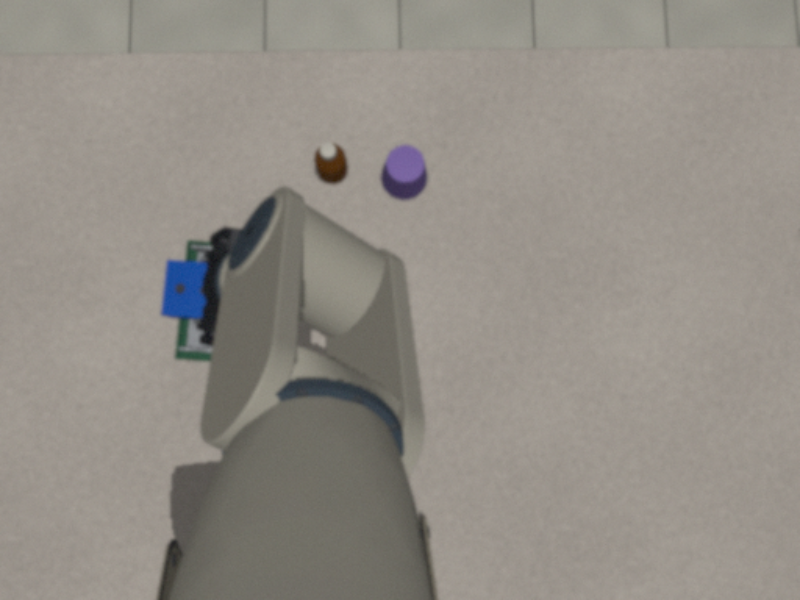

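In the hover the blue web is level to within about 0.6°. Its visible end lies at u≈45.9 mm (it should be 50) and v≈-1.6 mm. I'll correct by +4 mm along and about 1.6 mm across, then descend to just above the steel legs.

>>> {"api": "jog_arm", "payload": {"moves": [{"grip":1,"translation":[0.0033,-0.0016,0.0022],"twist":[0.002,0,0]},{"grip":1,"translation":[-0.008,0,0.014],"twist":[0,0,0]},{"grip":1,"translation":[-0.008,0,0.014],"twist":[0,0,0]},{"grip":1,"translation":[-0.008,0,0.014],"twist":[0,0,0]},{"grip":1,"translation":[-0.0025,0,0.0045],"twist":[0,0,0]},{"grip":1,"translation":[0,0,0],"twist":[0,0,0]},{"grip":1,"translation":[0,0,0],"twist":[0,0,0]},{"grip":1,"translation":[0,0,0],"twist":[0,0,0]}]}}

```text
clock: 17.03
eef_pos: [533.8, 222.5, 63.2]
tcp_rot: [-3.141, -0.524, 1.482]
contact_force: [-0.4, -0.2, -2.5]
opening: 0.784
```

```bash
python3 chk.py 14 0
```

```text
t 17.03 open 0.784 p [533.8 222.5  63.2] F [-0.4 -0.2 -2.5] q [ 0.1   0.5   2.    0.84  0.72 -0.48]
twist [ 0.0006 -0.0007 -0.0012] deg 0.09 rows>= 0.012209136201697236
then trans (final tool axes) mm [-25.5  -0.5  39.9] rows>= 1.1358713715307 | if before rot (cur axes): [-25.6  -0.5  39.9]
top 819
 pct u [-24.7  -9.5  47.6  49.9] v [-33.8 -30.7  30.5  32.7] z [ 83.6  96.2  97.6  98.9 203.7]
 web plane tilt deg u,v [-0.05  0.25] z0 97.4 n 742 sd 1.71 rect ((25.276609420776367, -0.6179237365722656), (49.85926818847656, 67.23628234863281), 1.085289478302002)
scene 630
 pct u [-61.9 -50.3  -8.9   4.9] v [-56.6 -37.2  30.4  32.5] z [ 57.   84.   97.   98.3 193.3]
 web plane tilt deg u,v [-45.42  -6.05] z0 100.0 n 80 sd 8.15 rect ((-32.76171112060547, -5.468650817871094), (116.41993713378906, 61.01131820678711), 73.19501495361328)
```

View pics/scene14c.png

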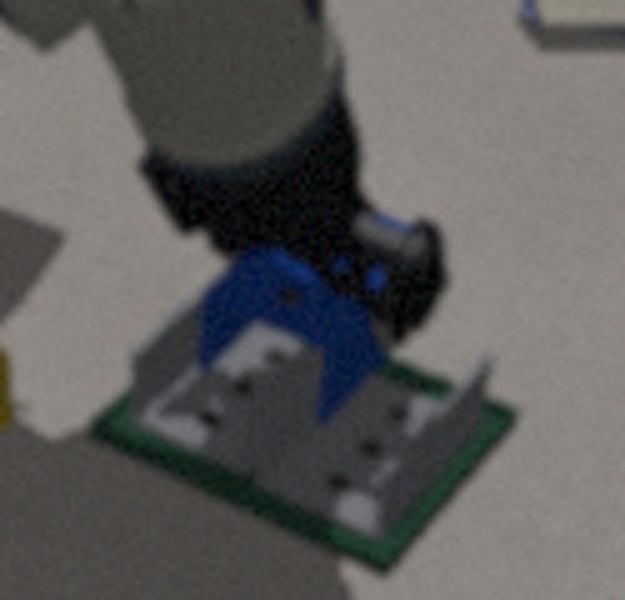

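View pics/top14c.png

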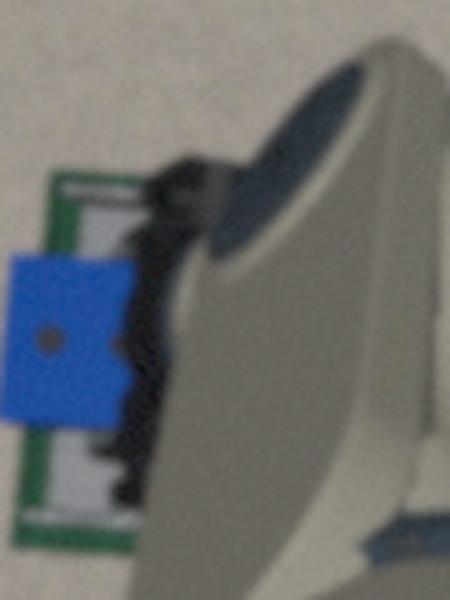

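>>> {"api": "jog_arm", "payload": {"moves": [{"grip":1,"translation":[-0.005,-0.0005,0.009],"twist":[0,0,0]},{"grip":1,"translation":[-0.005,0,0.0085],"twist":[0,0,0]},{"grip":1,"translation":[-0.005,0,0.0085],"twist":[0,0,0]},{"grip":1,"translation":[-0.004,0,0.007],"twist":[0,0,0]},{"grip":1,"translation":[-0.0015,0,0.0025],"twist":[0,0,0]},{"grip":1,"translation":[0,0,0],"twist":[0,0,0]},{"grip":1,"translation":[0,0,0],"twist":[0,0,0]}]}}

```text
clock: 17.72
eef_pos: [532.4, 222.5, 20.9]
tcp_rot: [-3.139, -0.524, 1.481]
contact_force: [-0.8, -0.3, -1.9]
opening: 0.788
```

```bash
python3 chk.py 15 0
```

```text
t 17.72 open 0.788 p [532.4 222.5  20.9] F [-0.8 -0.3 -1.9] q [ 0.1   0.58  2.01  0.92  0.67 -0.58]
twist [-0.0012 -0.0003 -0.002 ] deg 0.14 rows>= 0.018855932103590815
then trans (final tool axes) mm [-4.3  0.9  3.3] rows>= 0.13283897282942198 | if before rot (cur axes): [-4.3  0.9  3.3]
top 775
 pct u [-24.6  -9.9  47.6  49.7] v [-32.7 -29.5  32.2  34. ] z [ 37.8  54.   55.3  56.8 158.6]
 web plane tilt deg u,v [-0.39  0.59] z0 55.4 n 693 sd 1.73 rect ((24.65218734741211, 0.6143531799316406), (51.079742431640625, 68.04993438720703), 0.8755680322647095)
scene 579
 pct u [-62.5 -49.2  -2.9  47.1] v [-51.  -35.2  31.2  32.4] z [ 14.4  44.5  55.   56.3 136.8]
 web plane tilt deg u,v [-59.37 -11.12] z0 43.0 n 73 sd 7.61 rect ((-30.954635620117188, -9.183883666992188), (115.31452941894531, 58.10562515258789), 65.55362701416016)
```

View pics/scene15c.png

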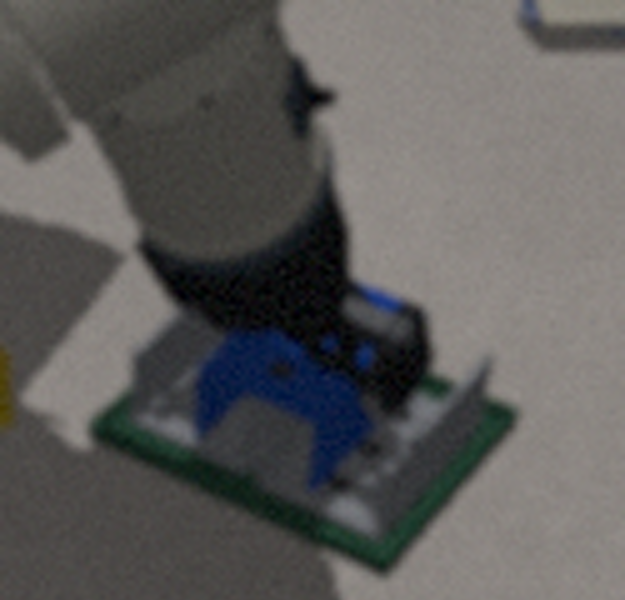

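View pics/top15c.png

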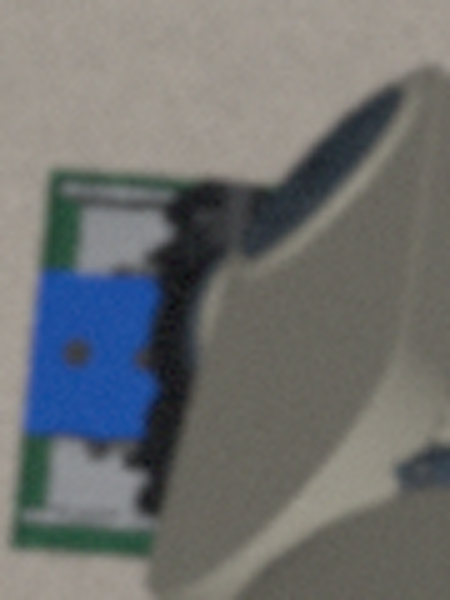

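>>> {"api": "jog_arm", "payload": {"moves": [{"grip":1,"translation":[-0.002,0.0006,0.0015],"twist":[0,0,0]},{"grip":1,"translation":[0,0,0],"twist":[0,0,0]},{"grip":1,"translation":[0,0,0],"twist":[0,0,0]}]}}

```text
clock: 18.07
eef_pos: [533.3, 221.4, 19.2]
tcp_rot: [-3.141, -0.524, 1.482]
contact_force: [-0.4, 0.0, -1.0]
opening: 0.789
```

>>> {"api": "jog_arm", "payload": {"moves": [{"grip":1,"translation":[-0.0005,0,0.0009],"twist":[0,0,0]},{"grip":1,"translation":[0,0,0],"twist":[0,0,0]}]}}

```text
clock: 18.23
eef_pos: [533.2, 221.4, 18.0]
tcp_rot: [-3.141, -0.524, 1.482]
contact_force: [0.1, 0.5, -1.4]
opening: 0.788
```

>>> {"api": "jog_arm", "payload": {"moves": [{"grip":1,"translation":[-0.0005,0,0.0009],"twist":[0,0,0]},{"grip":1,"translation":[0,0,0],"twist":[0,0,0]}]}}

```text
clock: 18.4
eef_pos: [533.3, 221.6, 17.7]
tcp_rot: [-3.141, -0.525, 1.482]
contact_force: [-3.8, -3.3, 8.6]
opening: 0.791
```

>>> {"api": "jog_arm", "payload": {"moves": [{"grip":1,"translation":[-0.0003,0,0.0005],"twist":[0,0,0]},{"grip":1,"translation":[0,0,0],"twist":[0,0,0]}]}}

```text
clock: 18.57
eef_pos: [533.3, 221.6, 17.7]
tcp_rot: [-3.141, -0.525, 1.482]
contact_force: [-6.1, -6.1, 15.8]
opening: 0.786
```

```bash
python3 chk.py 16 0
```

```text
t 18.57 open 0.786 p [533.3 221.6  17.7] F [-6.1 -6.1 15.8] q [ 0.09  0.59  2.01  0.93  0.67 -0.6 ]
twist [-0.     -0.0019 -0.0009] deg 0.12 rows>= 0.01664763825616724
then trans (final tool axes) mm [-2. -0.  1.] rows>= 0.05361910142564956 | if before rot (cur axes): [-2. -0.  1.]
top 790
 pct u [-25.1  -9.2  48.2  50. ] v [-33.4 -30.5  31.6  33.1] z [ 20.5  50.8  52.1  53.5 156. ]
 web plane tilt deg u,v [-0.29  0.26] z0 52.1 n 713 sd 1.71 rect ((24.986188888549805, 0.24138641357421875), (52.39653015136719, 67.86154174804688), 0.7005718946456909)
scene 573
 pct u [-66.2 -50.6  -2.9  46.2] v [-54.5 -36.3  30.3  31.4] z [ 10.5  41.4  51.6  52.8 142.5]
 web plane tilt deg u,v [-68.26 -37.56] z0 19.9 n 76 sd 9.02 rect ((-46.04704666137695, -35.92411804199219), (40.078792572021484, 55.54936218261719), 60.92025375366211)
```

View pics/scene16c.png

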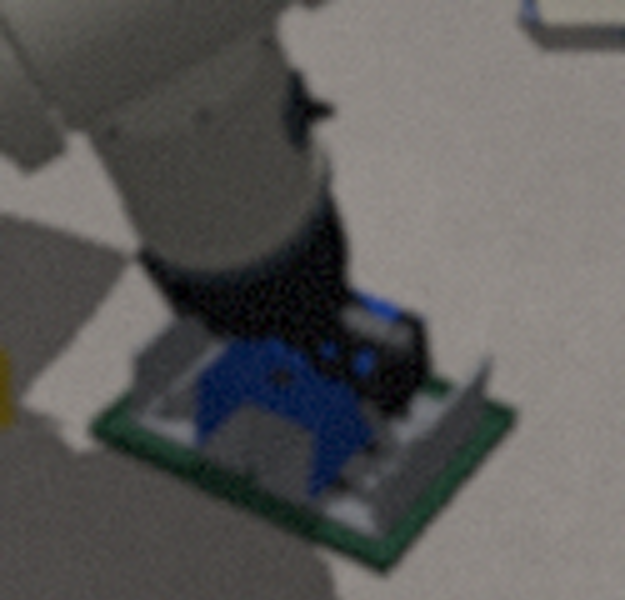

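The web top is at z≈52.1 (target 52) and the tilt is about 0.3°, so it is seated. Release.

>>> {"api": "jog_arm", "payload": {"moves": [{"grip":0.3,"translation":[0.0005,0,-0.001],"twist":[0,0,0]},{"grip":-0.7,"translation":[0,0,0],"twist":[0,0,0]},{"grip":-0.85,"translation":[0,0,0],"twist":[0,0,0]},{"grip":-0.95,"translation":[0,0,0],"twist":[0,0,0]},{"grip":-0.95,"translation":[0,0,0],"twist":[0,0,0]},{"grip":-0.95,"translation":[0,0,0],"twist":[0,0,0]}]}}

```text
clock: 19.17
eef_pos: [533.1, 221.5, 17.4]
tcp_rot: [-3.14, -0.524, 1.482]
contact_force: [0.2, 0.7, -0.7]
opening: 0.974
```

```bash
python3 chk.py 17 0
```

```text
t 19.17 open 0.974 p [533.1 221.5  17.4] F [ 0.2  0.7 -0.7] q [ 0.09  0.59  2.01  0.92  0.66 -0.59]
twist [-0.0006 -0.0004 -0.0015] deg 0.09 rows>= 0.012993189871467156
then trans (final tool axes) mm [-1.7  0.1  0.8] rows>= 0.045717115713544004 | if before rot (cur axes): [-1.7  0.1  0.8]
top 785
 pct u [-26.9 -13.   47.9  50.1] v [-32.9 -30.1  30.6  32.7] z [ 16.9  50.8  52.1  53.5 157.1]
 web plane tilt deg u,v [-0.64 -0.3 ] z0 52.3 n 713 sd 1.75 rect ((24.211013793945312, -1.128326416015625), (52.605533599853516, 67.60179138183594), 0.06775525212287903)
scene 612
 pct u [-60.4 -51.4  -1.1  44.6] v [-63.5 -41.6  30.1  31.2] z [ 11.2  42.1  51.4  52.8 131.7]
 web plane tilt deg u,v [-56.91 -16.92] z0 37.2 n 80 sd 7.02 rect ((-46.06330871582031, -41.783729553222656), (44.56942367553711, 55.68070983886719), 55.854923248291016)
```

View pics/top17c.png

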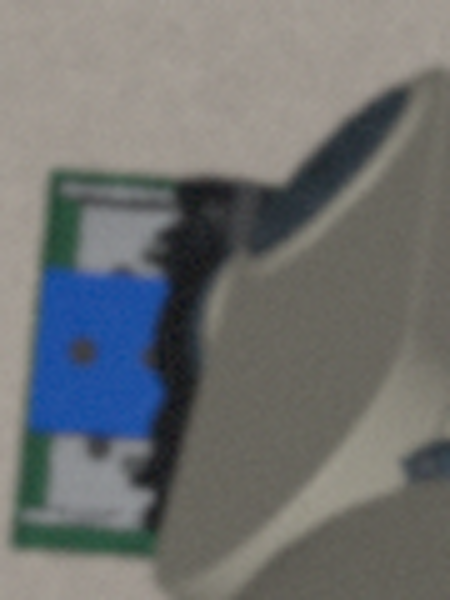

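Released with no contact force. Retreat along the fingers.

>>> {"api": "jog_arm", "payload": {"moves": [{"grip":-0.95,"translation":[0,0,-0.008],"twist":[0,0,0]},{"grip":-0.95,"translation":[0,0,-0.015],"twist":[0,0,0]},{"grip":-0.95,"translation":[0,0,-0.02],"twist":[0,0,0]},{"grip":-0.95,"translation":[0,0,-0.025],"twist":[0,0,0]},{"grip":-0.95,"translation":[0,0,-0.03],"twist":[0,0,0]},{"grip":-0.95,"translation":[0,0,-0.03],"twist":[0,0,0]},{"grip":-0.95,"translation":[0,0,-0.03],"twist":[0,0,0]},{"grip":-0.95,"translation":[-0.02,0,-0.03],"twist":[0,0,0]},{"grip":-0.95,"translation":[-0.03,0,-0.02],"twist":[0,0,0]},{"grip":-0.95,"translation":[-0.03,0,-0.02],"twist":[0,0,0]}]}}

```text
clock: 20.1
eef_pos: [517.2, 37.2, 176.8]
tcp_rot: [3.14, -0.523, 1.484]
contact_force: [0.8, -0.7, -0.5]
opening: 0.972
```

>>> {"api": "jog_arm", "payload": {"moves": [{"grip":-0.95,"translation":[-0.035,0,-0.02],"twist":[0,0,0]},{"grip":-0.95,"translation":[-0.035,0,-0.02],"twist":[0,0,0]},{"grip":-0.95,"translation":[-0.035,0,-0.02],"twist":[0,0,0]},{"grip":-0.95,"translation":[-0.035,0,-0.02],"twist":[0,0,0]},{"grip":-0.95,"translation":[-0.035,0,-0.02],"twist":[0,0,0]},{"grip":-0.95,"translation":[-0.03,0,-0.018],"twist":[0,0,0]},{"grip":-0.95,"translation":[0,0,0],"twist":[0,0,0]},{"grip":-0.95,"translation":[0,0,0],"twist":[0,0,0]}]}}

```text
clock: 20.77
eef_pos: [495.9, -198.9, 174.7]
tcp_rot: [-3.14, -0.523, 1.479]
contact_force: [-0.5, 0.4, -0.4]
opening: 0.972
```

```bash
python3 chk.py 18 0; python3 - <<'E'
from meas import *
for n,b in(("top",(112,150,72,86)),("scene",(240,108,95,70))):
    p,d=load(n,18)
    for zp in(8,52):
        uv,X=holes(n,p,b,zp)
        for a,c in zip(uv,X): print(n,zp,a.round(1),c.round(1))
    for k,m in masks(p).items():
        if k in('yellow','purple'):
            P,_=cloud(n,d,m); print(n,k,m.sum(),np.median(P,0).round(1))
E
```

```text
t 20.77 open 0.972 p [ 495.9 -198.9  174.7] F [-0.5  0.4 -0.4] q [-0.66  0.44  1.76  0.46  1.28 -0.77]
twist [ 0.0011  0.0002 -0.0043] deg 0.26 rows>= 0.03591868727610051
then trans (final tool axes) mm [285.1   0.5 348. ] rows>= 10.788418704468615 | if before rot (cur axes): [285.2  -1.1 347.9]
top 1484
 pct u [-48.3 -44.7  45.6  49.4] v [-32.8 -30.2  30.7  32.7] z [ 8.9 50.7 52.  53.2 56.3]
 web plane tilt deg u,v [-0.14  0.1 ] z0 52.0 n 1439 sd 1.77 rect ((0.8549346923828125, -1.2061805725097656), (99.7588119506836, 67.98954772949219), 0.012469782494008541)
scene 1019
 pct u [-50.5 -48.   41.7  47.4] v [-34.4 -34.1  30.   31.9] z [11.4 47.3 51.3 52.1 53.9]
 web plane tilt deg u,v [-0.06 -0.13] z0 51.7 n 750 sd 0.96 rect ((-1.5127105712890625, -0.11740493774414062), (101.19918060302734, 68.52452087402344), 0.026218058541417122)
top 8 [143.  208.4] [498.7 213.1   8. ]
top 8 [165.6 194.3] [528.8 164.1   8. ]
top 8 [157.  209.2] [496.5 182.5   8. ]
top 52 [143.  208.4] [495.9 203.5  52. ]
top 52 [165.6 194.3] [524.7 156.7  52. ]
top 52 [157.  209.2] [493.8 174.3  52. ]
top yellow 1501 [348.2 132.6   4.6]
top purple 824 [695.2 -43.9  71.5]
scene yellow 1029 [354.4 137.4  12.9]
scene purple 1863 [703.3 -66.3  71.7]
```

View pics/top18.png

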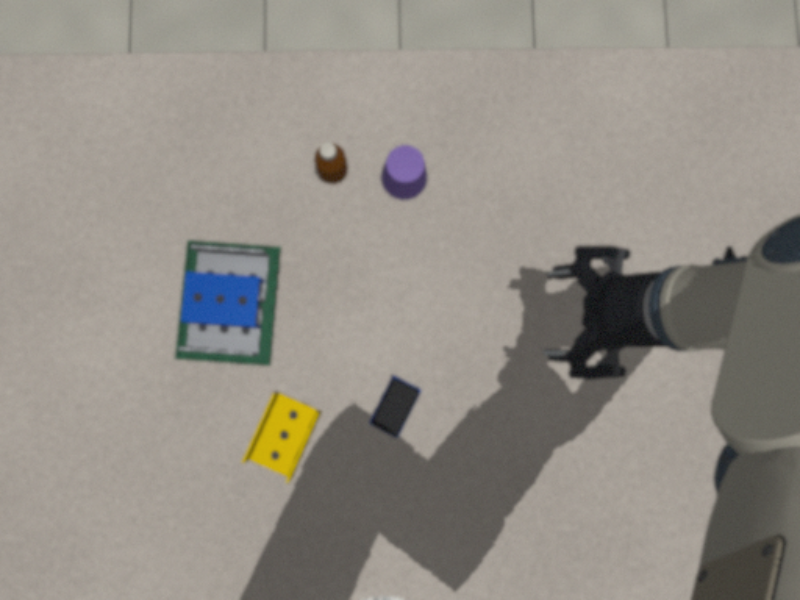

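View pics/scene18c.png

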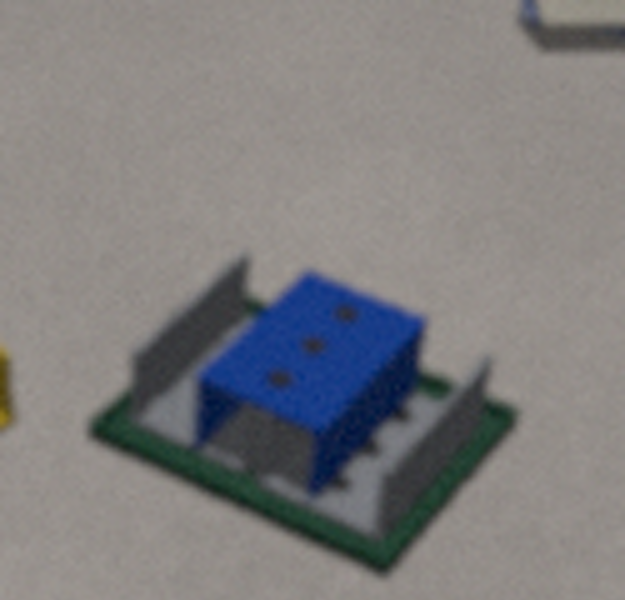

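The overview shows the blue channel nested centrally, level and square. The bystanders are at their original pixels. One last check that the steel channels have not moved, then I'll hand in.

```bash
python3 - <<'E'
from p3 import *
a=np.radians(SA); ax=np.array([np.cos(a),np.sin(a)]);pe=np.array([-np.sin(a),np.cos(a)])
for t in(0,18):
  for n,bb in(("top",(108,148,80,92)),("scene",(235,100,105,80))):
    p,d=load(n,t); m=np.zeros(d.shape,bool);x,y,w,h=bb;m[y:y+h,x:x+w]=1
    P,_=cloud(n,d,m&~masks(p)['blue']); L=np.c_[(P[:,:2]-ST)@ax,(P[:,:2]-ST)@pe,P[:,2]]
    for s in(-1,1):
        Q=L[(L[:,2]>43)&(L[:,2]<53)&(s*L[:,1]>60)&(s*L[:,1]<80)]
        print(t,n,"far" if s<0 else "near",len(Q),"v",np.median(Q[:,1]).round(1),"u ends",np.percentile(Q[:,0],[1,99]).round(1))
r.sign_off()
E
```

```text
0 top far 103 v -70.1 u ends [-50.1  47.2]
0 top near 90 v 68.5 u ends [-48.3  48.3]
0 scene far 77 v -70.0 u ends [-51.6  45. ]
0 scene near 75 v 68.5 u ends [-50.1  49.9]
18 top far 95 v -70.1 u ends [-50.1  47.3]
18 top near 91 v 68.5 u ends [-48.1  47.7]
18 scene far 74 v -70.1 u ends [-52.2  45.4]
18 scene near 75 v 68.7 u ends [-49.4  49.7]
the job is handed in; nothing more can be done
```

The blue channel is nested open side down over the two steel channels, released, and the job is handed in at about 21 s of the 72 s. I picked it up, stood it on its end on the bench, regripped it from the web side, turned it over, lowered it into place until it bore on the steel, let go and backed the gripper well clear.

**Last checks:**
- **Seating:** the web top is at 52.0 mm in the top camera and 51.7 mm in the scene camera, against 52 mm nominal. Tilt is about 0.15° or less.
- **Position:** along the length, the two cameras put it at +0.9 mm and −1.5 mm from midway between the steel channels. Across, they read −1.2 mm and −0.1 mm. These differences are about the size of the 2 mm calibration error.
- **Steel channels:** their outer legs have not moved across (within 0.2 mm), and the ends agree within 0.7 mm. They were already about 2 mm out of line with each other along the length, so the blue ends line up with the midway position.
- **Bystanders:** the cup, bottle, bur box and yellow channel look unmoved in the top picture. I measured only the yellow channel there, and it had not moved. My colour check on the cup differed by a few mm, because its mask also caught other pixels.

**Disagreement:** my arm model put the TCP 1.9 mm lower at seating than where contact came. The contact force and both cameras agree on the seated height, so I went with them.

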